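# Check-weigh a spindle of caster wheels on the sprung hook scale and sort it

## Task

Check-weigh the spindle of wheels: hang it by its eye on the hook of the column scale, ease it down until the scale carries exactly its whole weight, so that it hardly bobs when you let go, leave it hanging until the pointer has stood still for two seconds, then lift it off. If the pointer sank past the set-weight clips, stand the spindle upright in the square tray; if it stopped short of them, in the round pan. Be gentle with the scale: its hook must never be dropped, jerked or forced down to its end.

Things in the scene. Friction and masses are not known exactly. Their poses are not given: they have to be found in the camera images.
- scale: Column hook scale, bolted down: grey base plate 200 x 116 mm, 14 mm thick, aluminium column 46 x 60 mm, 0.35 m high, white face plate on its front. Origin on the bench under the column; its -x axis points out of the front along the hook, z up. The hook is 8 mm round wire, reaches 121 mm out from the origin and lies in the scale's x-z plane; nothing stands above it.
- hook_seat (a point): Lowest point of the hook's upper side, where an eye comes to rest: 100 mm out along the scale's -x, 245 mm above the bench with the hook empty; moves with the hook. The top of the upturned lip lies 17 mm farther out and 13 mm higher than this point; the underside of the wire here is 8 mm lower.
- scale_hook (a joint): Reading: how far hook and black pointers have sunk, m; 0 empty, 0.090 end stop. Spring 110 N/m (9.1 mm per newton), lightly damped: a load let go out of balance bobs. The set-weight clips at the sides of the face plate stand at 0.0446 (0.5 kg). Sunk beyond 0.082 it is overloaded. Hook speeds over 0.15 m/s, or over 0.055 m/s once the load is let go (some 0.4 N out of balance), spoil it.
- spindle: Upright steel spindle with four black caster wheels (68 mm across, stacked to 71 mm) on a round foot 62 mm across; above them a steel wire eye, on top a black handle; 164 mm high, 0.2 to 0.8 kg (cannot be seen). Origin at the centre of the foot's underside, z up through eye and handle, x along the eye's opening (the hook may enter from either side), y across it.
- spindle_eye (a point): Underside of the top of the eye's wire, 116.5 mm above the spindle's foot: this comes to rest on the hook. The opening below it is 34 mm high and 22 mm wide or more over most of its height, of 7 mm wire; its top is slightly arched.
- spindle_handle (a point): Centre of the handle, 145 mm above the spindle's foot; the handle is 24 mm wide along the spindle's y, 15 mm along its x and 38 mm high. Its lower end is 9.5 mm above spindle_eye.
- square_tray: Square plywood tray, fixed, 128 mm, walls 30 mm high and 7 mm thick, floor 7 mm thick: for spindles of full weight. Origin under its centre, on the bench.
- round_pan: Round steel pan, fixed, 132 mm across the rim, 116 mm at the bottom, 30 mm high, floor 3 mm thick: for spindles of short weight. Origin under its centre, on the bench.

How it is judged:
On the way:
1. the spindle hangs free on the scale's hook, let go, and the reading stands still for 1.5 s (value of joint scale_hook above 0.01 m and contact force between spindle and scale above 1 N and distance between spindle_eye and hook_seat below 0.012 m and contact force between the fingers and spindle below 0.05 N and angle between spindle's own z axis and vertical below 0.2 rad and velocity of joint scale_hook between -0.006 and 0.006 m/s), for 1.5 s.
At the end, for the whole second after the job is handed in: The spindle stands upright (within 0.1 rad), let go and at rest on the floor of the square tray if it weighs 0.5 kg or more, of the round pan if less (within 35 g of the set weight either will do), and the scale's hook is empty and back at zero (((horizontal distance between spindle and square_tray below 0.04 m and contact force between spindle and square_tray above 4.55 N) or (horizontal distance between spindle and round_pan below 0.04 m and contact force between spindle and round_pan between 1 and 5.25 N)) and height (world z) of spindle below 0.015 m and angle between spindle's own z axis and vertical below 0.1 rad and linear speed of spindle below 0.02 m/s and value of joint scale_hook below 0.004 m); the robot touches nothing.
It fails at once if the hook is forced down past 82 mm, near its end stop (value of joint scale_hook above 0.082 m).
It fails at once if the hook is jerked up or down faster than 0.15 m/s (velocity of joint scale_hook above 0.15 m/s or velocity of joint scale_hook below -0.15 m/s).
It fails at once if the load was let go out of balance: untouched by the fingers, it makes the hook bob faster than 0.055 m/s (contact force between the fingers and spindle below 0.05 N and (velocity of joint scale_hook above 0.055 m/s or velocity of joint scale_hook below -0.055 m/s)).
It also fails if it takes over 72 s, if anything falls off the work surface, if the arm or the gripper's body presses on something with over 40 N, if the wrist force passes 120 N, or if a joint passes its speed limit or range.

## Robot

A 6-joint arm with a two-finger parallel gripper is mounted at the origin on a cart in front of the work surface, level with it; the furniture and walls round the work are solid. World frame = base frame: x ahead of the robot, y to its left, z up, the work surface at z = 0. Lengths are in m, angles in rad, forces in N, time in s.
With the tool pointing down it reaches from about 0.275 to 0.725 m from the base axis. Payload 15.9 kg.
Tool frame: the origin (TCP) lies between the finger pads; the fingertips stand 11 mm ahead of it and the grasp point (between the pads) lies 8 mm behind it; x points along the fingers, y is the direction in which the jaws open and shut, and the axes are right-handed (so a half turn about x gives the same grasp; the last joint's range is limited). The gripper opens to 85 mm and grips with 20 to 120 N. Pads are 22 mm wide; open, the fingers measure 114 mm over their backs; the gripper's body (76 mm by 85 mm) begins 54 mm behind the grasp point. The pads swing forward as they close: fully open they stand 13 mm farther back than shut.
Start: joints at [0, 0.213, -0.034, 1.323, 0, 1.571], TCP at [0.5, -0, 0.242] pointing down, gripper open.
Joint ranges: [-2.98, 2.98], [-0.74, 1.72], [-1.14, 1.35], [-2.1, 2.04], [-1.57, 1.44], [-3.14, 3.14]. Speed limits (rad/s): [1.89, 1.89, 2.39, 2.57, 3.14, 3.14].

## Interface

Orientations are given as a 3x3 rotation matrix whose columns are the frame's x, y, z axes.
In Python, from cell import arm gives the robot as it stands. The module is installed in compiled form; this text tells all that it offers.
- The arm moves only by the tool send_rows, never from a script. Its argument "moves" is a list of rows, each an object with "delta_pos": the shift along the world's x, y, z in cm, a list of three; "angular": the turn, a rotation vector about the world's x, y, z in rad, a list of three; "jaw": the finger opening in cm, from 0 to 8.54. A call has 1 to 12 rows; each row shifts and turns the commanded pose from where the row before left it; what a row does not reach is not made up. A row lasts 1/8 s, in which the tool goes at most 62.5 mm and 10.7 degrees, less where a joint would pass 70% of its speed; a pose out of reach is approached as far as the arm can. A call with a gripper value outside its range is refused whole. The fingers move at their own pace and stop on an object; the grip force is fixed at half the most. Time passes only in rows, so rows that do not move let the fingers close. It gives the time, the measured TCP pose, the force and the opening at its end, in the units of the state.
- arm.observe(): the state, without advancing time (a new reading comes with each control period).
- arm.capture(name): name is "scene" or "side" or "wrist"; returns a dict with "pixels" (400x640x3 uint8, red, green, blue), "fx", "fy", "cx", "cy" (pixels), "T" (4x4, takes a point from camera to world coordinates); the wrist camera has in their place "mount" (4x4, takes a point from camera to tool coordinates, whose origin is the TCP and whose axes are the tool frame's). Camera axes: x right, y up, looking along -z (the intrinsics and any distortion apply to the point x, -y, -z); pixel columns grow to the right and rows downward; lengths in m; the calibration is good to about 2 mm. A picture is of the moment at which its call begins: read the wrist's pose just before it. There is no depth.
- arm.finish_job(): hands the job in, once; it reports no verdict.
The state is a dict: "clock": time; "q": joint angles; "qvel": joint speeds; "effort": joint torques, N m; "tool_pos": TCP position; "orientation": TCP orientation; "contact_force": force on the tool from outside, world axes, zero at the start; "wrist_torque": the same for the moment, N m; "finger_gap": opening from 0.0 (shut) to 1.0 (fully open).
Only numpy, scipy, OpenCV 4.12 (cv2) and the standard library are available. Lean on these libraries where they do the work, as an engineer would, in place of code of your own. Each camera call takes 0.05 s, during which the arm holds its last target.

## Working session

There is one attempt and no reset: what is moved stays moved. The work goes in short steps, Python scripts to look and compute and a tool call to move; the robot and the scene stay as the last step left them, time stands still between calls to the robot, and variables do not carry over. Pictures are saved under pics/ and viewed, and the job is handed in when it is done.

Besides the shell and the picture viewer there is one more tool, called by a JSON object that holds its "method" and its "body", one argument or row to a line. send_rows: Moves the arm, as the interface text tells. Its arguments: {"type":"object","properties":{"moves":{"type":"array","items":{"type":"object","properties":{"delta_pos":{"type":"array","items":{"type":"number"}},"angular":{"type":"array","items":{"type":"number"}},"jaw":{"type":"number"}}}}},"required":["moves"]}

```bash
mkdir -p pics
cat > h.py <<'E'
import numpy as np, cv2
from cell import arm
def snap(cam,name):
    s=arm.observe(); c=arm.capture(cam)
    cv2.imwrite(f'pics/{name}.png',c['pixels'][:,:,::-1])
    if 'mount' in c:
        T=np.eye(4);T[:3,:3]=s['orientation'];T[:3,3]=s['tool_pos'];c['T']=T@np.array(c['mount'])
    np.savez(f'pics/{name}.npz',T=c['T'],k=[c['fx'],c['fy'],c['cx'],c['cy']],extra=str({k:v for k,v in c.items() if k not in('pixels','T')}))
    return c
def load(name):
    z=np.load(f'pics/{name}.npz');return z['T'],z['k']
def ray(name,u,v):
    T,k=load(name);d=np.array([(u-k[2])/k[0],-(v-k[3])/k[1],-1]);return T[:3,3],T[:3,:3]@d
def atz(name,u,v,z):
    o,d=ray(name,u,v);return o+d*(z-o[2])/d[2]
def proj(name,p):
    T,k=load(name);q=np.linalg.inv(T)@np.append(p,1);return k[2]+k[0]*q[0]/-q[2],k[3]-k[1]*q[1]/-q[2]
def tri(*obs):
    A=np.zeros((3,3));b=np.zeros(3)
    for n,u,v in obs:
        o,d=ray(n,u,v);d=d/np.linalg.norm(d);P=np.eye(3)-np.outer(d,d);A+=P;b+=P@o
    x=np.linalg.solve(A,b);return x
E
python3 - <<'E'
from h import *
for c in('scene','side','wrist'):
    r=snap(c,c+'0');print({k:v for k,v in r.items() if k!='pixels'})
print(arm.observe())
E
```

```text
{'fx': 361.432761168468, 'fy': 361.432761168468, 'cx': 321.45868998325835, 'cy': 198.28096702361523, 'T': array([[-0.64266881,  0.57481768, -0.50651893,  0.1623213 ],
       [-0.76599401, -0.49516926,  0.40995192,  0.51317916],
       [-0.01516499,  0.65145378,  0.75853674,  0.85660918],
       [ 0.        ,  0.        ,  0.        ,  1.        ]])}
{'fx': 383.90401491324985, 'fy': 383.90401491324985, 'cx': 318.0342382957127, 'cy': 199.85591336020494, 'T': array([[-0.95386587,  0.1104782 , -0.27916745,  0.3403646 ],
       [-0.30022777, -0.35652064,  0.88473517,  0.96709749],
       [-0.00178501,  0.9277325 ,  0.3732415 ,  0.52250138],
       [ 0.        ,  0.        ,  0.        ,  1.        ]])}
{'fx': 280.64227328034207, 'fy': 280.64227328034207, 'cx': 318.92858788342056, 'cy': 198.0367635745377, 'mount': array([[ 1.05735809e-03,  2.77843756e-01, -9.60625697e-01,
        -1.32763959e-01],
       [ 9.99999385e-01, -6.16376100e-04,  9.22420871e-04,
         1.25828768e-03],
       [-3.35817842e-04, -9.60626081e-01, -2.77844236e-01,
        -6.99021546e-02],
       [ 0.00000000e+00, 
[... 530 characters left out ...]
1.57084209e+00]), 'qvel': array([-1.12292657e-03,  2.33562086e-04,  2.66594884e-03, -2.94335816e-03,
        7.47934216e-05,  5.20768114e-04]), 'effort': array([ 7.54873927e-04, -6.86405826e+01,  4.87247872e+01,  1.30636684e-02,
        8.93374795e-05, -4.25830592e-06]), 'tool_pos': array([ 4.99754340e-01, -1.44085823e-05,  2.41941706e-01]), 'orientation': array([[-8.28679624e-04,  9.99999654e-01, -6.99289853e-05],
       [-7.62659300e-06, -6.99353293e-05, -9.99999998e-01],
       [-9.99999657e-01, -8.28679088e-04,  7.68454434e-06]]), 'contact_force': array([-0.28916902, -0.65523805,  0.77835435]), 'wrist_torque': array([0.05109333, 0.0114378 , 0.00898736]), 'finger_gap': 1.0010382971160763}
```

View pics/scene0.png

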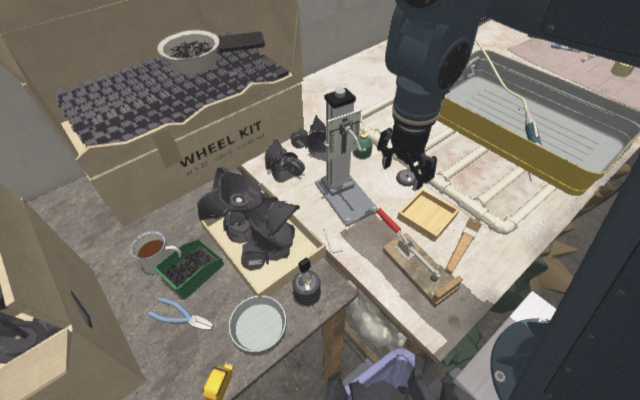

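View pics/side0.png

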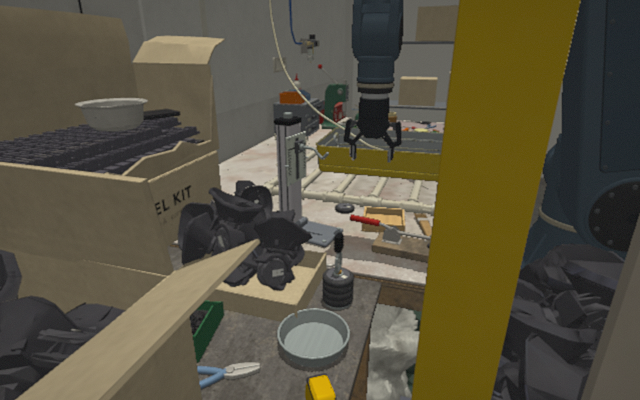

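View pics/wrist0.png

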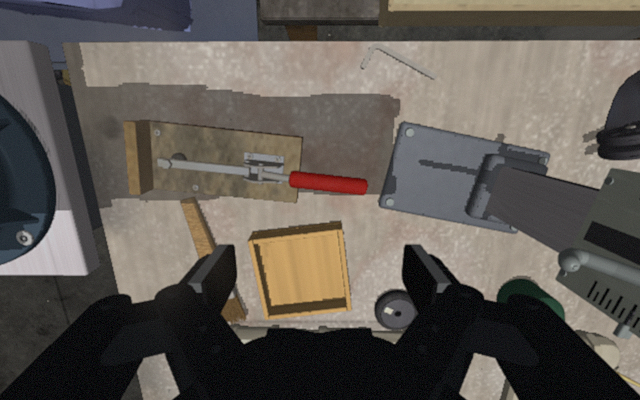

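Run:
```python
import cv2
a=cv2.imread('pics/scene0.png');b=cv2.imread('pics/side0.png')
def z(i,x,y,w,h,n):cv2.imwrite(f'pics/{n}.png',cv2.resize(i[y:y+h,x:x+w],None,fx=5,fy=5,interpolation=cv2.INTER_CUBIC))
z(a,270,250,80,60,'c1');z(a,300,80,150,115,'c2');z(b,300,225,80,90,'c3');z(b,260,105,100,120,'c4');z(a,310,80,90,60,'c5')
```

```text
(no output)
```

View pics/c1.png

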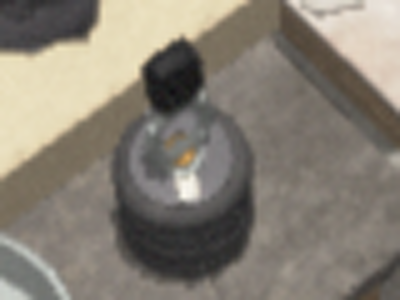

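View pics/c2.png

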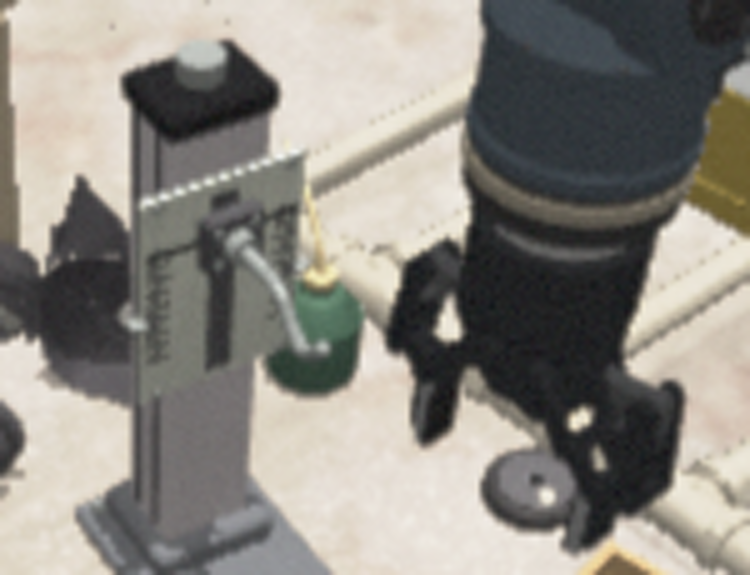

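View pics/c3.png

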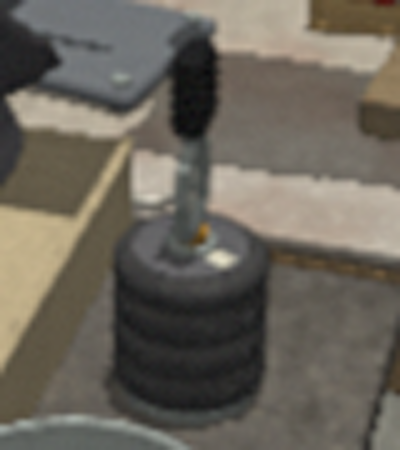

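View pics/c4.png

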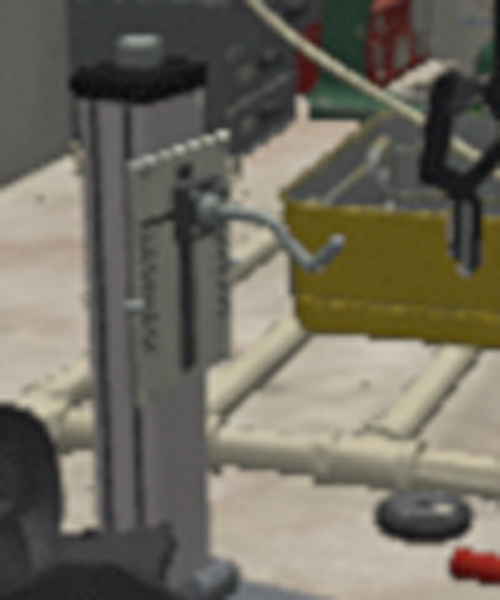

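Run:
```python
from h import *
np.set_printoptions(precision=4,suppress=True)
print('handle',tri(('scene0',304.4,265.2),('side0',338.8,242.6)))
print('lip',tri(('scene0',363.6,150),('side0',327.4,153.6)))
print('seat',tri(('scene0',361,149.5),('side0',323,157.4)))
print('knob',tri(('scene0',340.2,92.4),('side0',288,114.6)))
for u,v in((402,124),(381,206),(551,153),(517,233)):print('base',atz('wrist0',u,v,.014))
# tray rim outer corners
for u,v in((249,233),(341,222),(350,315),(263,319)):print('tray',atz('wrist0',u,v,.03))
for u,v in((229,324),(286,324),(257,296),(258,353)):print('pan',atz('scene0',u,v,.03))
for u,v in((278,340),(350,340),(314,309),(314,368)):print('panside',atz('side0',u,v,.03))
# foot
print('foot side',atz('side0',300+189/5,225+405/5,0.0))
```

```text
handle [0.511  0.2846 0.1448]
lip [0.6169 0.0074 0.2542]
seat [0.6318 0.0001 0.2409]
knob [ 0.7374 -0.0198  0.3471]
base [0.6036 0.0614 0.014 ]
base [ 0.5841 -0.0455  0.014 ]
base [0.7966 0.0257 0.014 ]
base [ 0.7749 -0.0846  0.014 ]
tray [ 0.4077 -0.0781  0.03  ]
tray [ 0.5294 -0.0624  0.03  ]
tray [ 0.5456 -0.2067  0.03  ]
tray [ 0.4188 -0.2138  0.03  ]
pan [0.5591 0.478  0.03  ]
pan [0.4729 0.3766 0.03  ]
pan [0.5754 0.3895 0.03  ]
pan [0.4605 0.4625 0.03  ]
panside [0.5745 0.4666 0.03  ]
panside [0.4506 0.4279 0.03  ]
panside [0.5397 0.3638 0.03  ]
panside [0.4925 0.5088 0.03  ]
foot side [0.5059 0.3021 0.    ]
```

{"method": "send_rows", "body": {
  "moves": [
    {"delta_pos": [0.2,3,1],"angular": [0,0,0],"jaw": 8.5},
    {"delta_pos": [0.2,5,1],"angular": [0,0,0],"jaw": 8.5},
    {"delta_pos": [0.2,5,1],"angular": [0,0,0],"jaw": 8.5},
    {"delta_pos": [0.2,5,0],"angular": [0,0,0],"jaw": 8.5},
    {"delta_pos": [0.2,5,0],"angular": [0,0,0],"jaw": 8.5},
    {"delta_pos": [0,4,0],"angular": [0,0,0],"jaw": 8.5},
    {"delta_pos": [0,1.5,0],"angular": [0,0,0],"jaw": 8.5},
    {"delta_pos": [0,0,0],"angular": [0,0,0],"jaw": 8.5}
  ]
}}

```text
clock: 1.15
tool_pos: [0.5099, 0.2852, 0.2719]
orientation: [[-0.001, 1.0, 0.001], [-0.0, 0.001, -1.0], [-1.0, -0.001, 0.0]]
contact_force: [0.7, -0.5, 0.8]
finger_gap: 0.999
```

Run:
```python
from h import *
snap('wrist','w1');s=arm.observe();print(s['clock'],s['tool_pos'],s['q'])
a=cv2.imread('pics/w1.png');print(proj('w1',[.511,.2846,.1448]))
cv2.imwrite('pics/w1c.png',cv2.resize(a[150:300,230:410],None,fx=4,fy=4,interpolation=cv2.INTER_CUBIC))
```

```text
1.2 [0.51000427 0.28441177 0.27213225] [ 5.08860123e-01  3.93447510e-01  2.86740612e-01  1.46456083e+00
 -2.89037329e-04  2.07954818e+00]
(np.float64(319.1348533696106), np.float64(193.34365705670538))
```

View pics/w1.png

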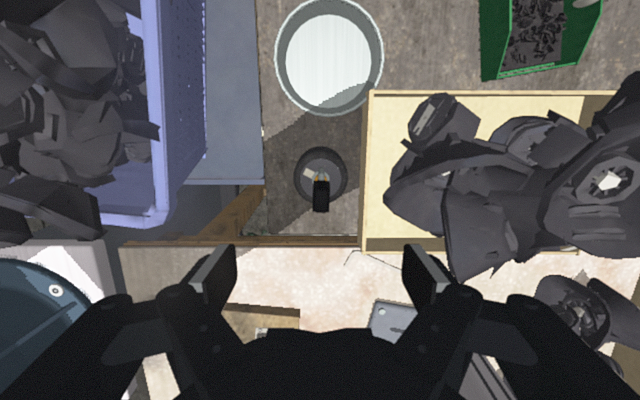

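View pics/w1c.png

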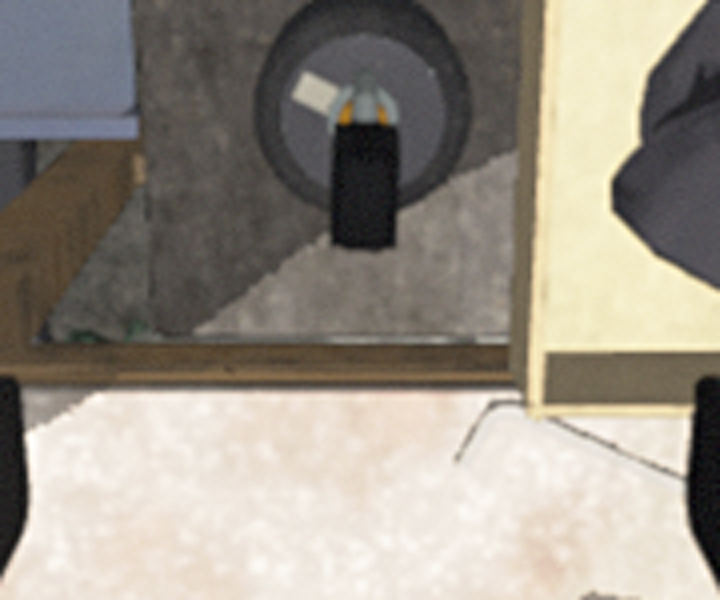

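{"method": "send_rows", "body": {
  "moves": [
    {"delta_pos": [-1,0,0],"angular": [0,0,0.175],"jaw": 8.5},
    {"delta_pos": [-1,0,0],"angular": [0,0,0.175],"jaw": 8.5},
    {"delta_pos": [-1,0,0],"angular": [0,0,0.175],"jaw": 8.5},
    {"delta_pos": [-1,0,0],"angular": [0,0,0.175],"jaw": 8.5},
    {"delta_pos": [-1,0,0],"angular": [0,0,0.175],"jaw": 8.5},
    {"delta_pos": [-1,0,0],"angular": [0,0,0.175],"jaw": 8.5},
    {"delta_pos": [-1,0,0],"angular": [0,0,0.175],"jaw": 8.5},
    {"delta_pos": [-1,0,0],"angular": [0,0,0.175],"jaw": 8.5},
    {"delta_pos": [-1,0,0],"angular": [0,0,0.17],"jaw": 8.5},
    {"delta_pos": [0,0,0],"angular": [0,0,0],"jaw": 8.5}
  ]
}}

```text
clock: 2.45
tool_pos: [0.4199, 0.2838, 0.2728]
orientation: [[0.001, 0.003, 1.0], [0.0, 1.0, -0.003], [-1.0, 0.0, 0.001]]
contact_force: [0.1, -0.1, -0.2]
finger_gap: 0.995
```

Run:
```python
from h import *
snap('wrist','w2');s=arm.observe();print(s['clock'],s['tool_pos'],s['q'])
a=cv2.imread('pics/w2.png');u,v=map(int,proj('w2',[.511,.2846,.1448]));print(u,v)
v=max(v,80)
cv2.imwrite('pics/w2c.png',cv2.resize(a[v-60:v+70,u-80:u+80],None,fx=5,fy=5,interpolation=cv2.INTER_CUBIC)[:600])
print(u-80,v-60)
```

```text
2.5 [0.42025799 0.28405583 0.27264578] [ 5.94477616e-01  2.24995877e-01  5.71063097e-02  1.40233448e+00
 -1.73640749e-04  6.00095902e-01]
320 275
240 215
```

View pics/w2.png

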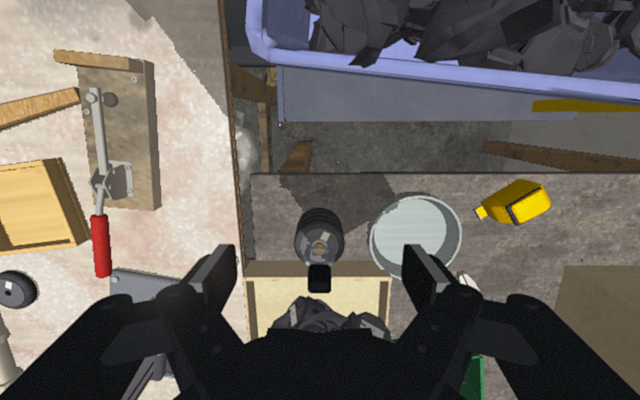

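View pics/w2c.png

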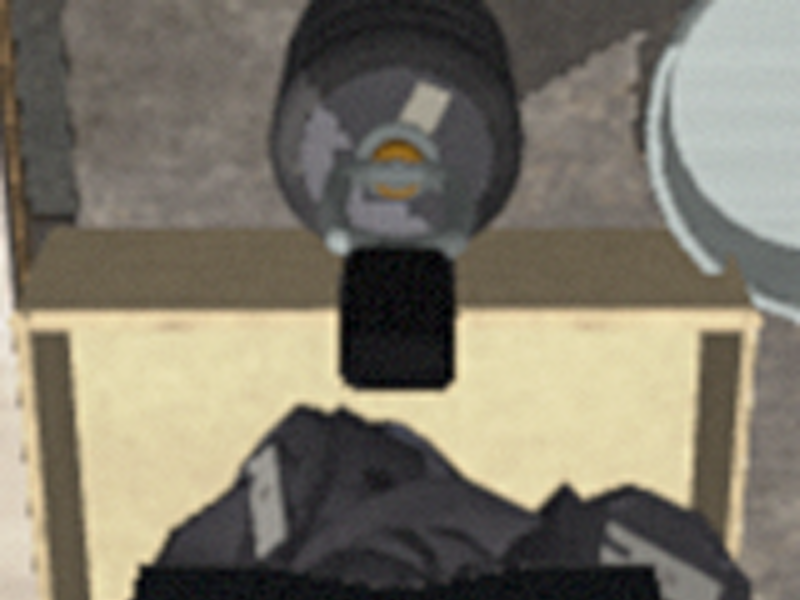

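{"method": "send_rows", "body": {
  "moves": [
    {"delta_pos": [3,0,0],"angular": [0,0,0],"jaw": 8.5},
    {"delta_pos": [4,0.1,0],"angular": [0,0,0],"jaw": 8.5},
    {"delta_pos": [2.2,0,-2],"angular": [0,0,0],"jaw": 8.5},
    {"delta_pos": [0,0,-4],"angular": [0,0,0],"jaw": 7},
    {"delta_pos": [0,0,-3],"angular": [0,0,0],"jaw": 6},
    {"delta_pos": [0,0,-2.4],"angular": [0,0,0],"jaw": 5},
    {"delta_pos": [0,0,-2],"angular": [0,0,0],"jaw": 5},
    {"delta_pos": [0,0,0],"angular": [0,0,0],"jaw": 5}
  ]
}}

```text
clock: 3.5
tool_pos: [0.5116, 0.2849, 0.137]
orientation: [[-0.002, 0.005, 1.0], [-0.001, 1.0, -0.005], [-1.0, -0.001, -0.002]]
contact_force: [-0.2, -0.5, 1.1]
finger_gap: 0.587
```

Run:
```python
from h import *
s=arm.observe();print(s['clock'],s['tool_pos'],s['finger_gap'])
snap('side','s3');snap('wrist','w3')
a=cv2.imread('pics/s3.png');cv2.imwrite('pics/s3c.png',cv2.resize(a[150:310,250:430],None,fx=4,fy=4,interpolation=cv2.INTER_CUBIC)[:600])
```

```text
3.5 [0.51162477 0.28493854 0.13703876] 0.5870449050196975
```

View pics/s3c.png

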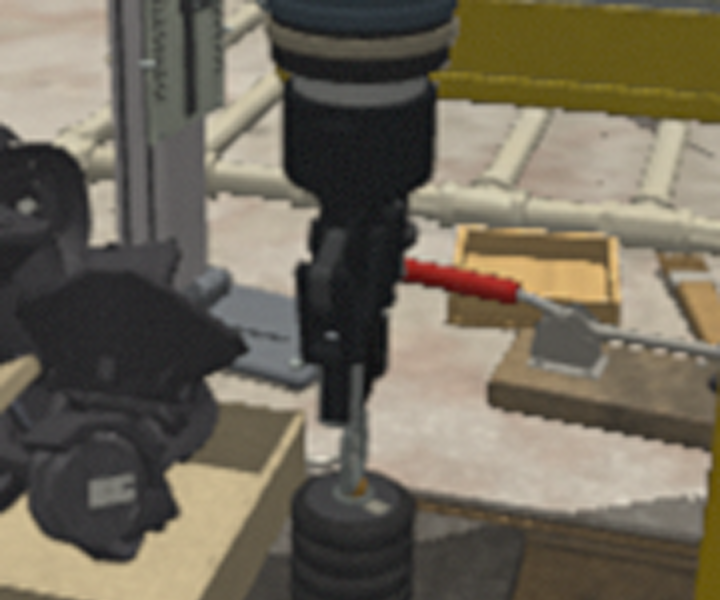

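View pics/w3.png

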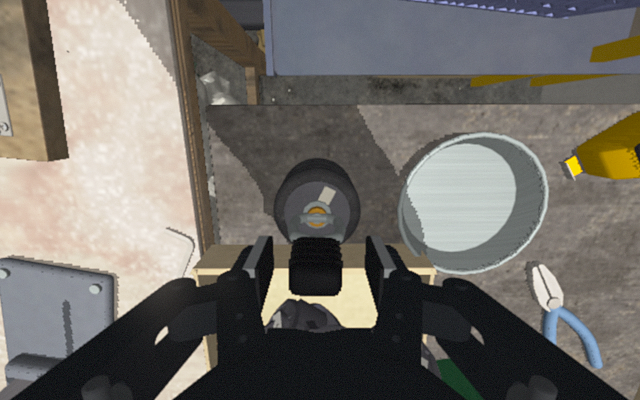

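{"method": "send_rows", "body": {
  "moves": [
    {"jaw": 3,"delta_pos": [0,0,0],"angular": [0,0,0]},
    {"jaw": 2,"delta_pos": [0,0,0],"angular": [0,0,0]},
    {"jaw": 1.5,"delta_pos": [0,0,0],"angular": [0,0,0]},
    {"jaw": 1,"delta_pos": [0,0,0],"angular": [0,0,0]},
    {"jaw": 1,"delta_pos": [0,0,0],"angular": [0,0,0]},
    {"jaw": 1,"delta_pos": [0,0,0],"angular": [0,0,0]}
  ]
}}

```text
clock: 4.35
tool_pos: [0.5125, 0.286, 0.1392]
orientation: [[0.002, 0.001, 1.0], [0.0, 1.0, -0.001], [-1.0, 0.0, 0.002]]
contact_force: [0.6, -2.4, 5.5]
finger_gap: 0.273
```

Run:
```python
from h import *
s=arm.observe();print(s)
snap('wrist','w4')
```

```text
{'clock': 4.35, 'q': array([ 5.09263128e-01,  4.26574533e-01, -5.43928131e-04,  1.14222054e+00,
       -6.25600151e-04,  5.10508916e-01]), 'qvel': array([ 0.00087119, -0.00065195,  0.00062691, -0.00100127,  0.00328459,
        0.00013704]), 'effort': array([ 1.52749278e+00, -8.27967167e+01,  4.54273045e+01, -3.74721698e-01,
        9.41580310e-01, -6.34748343e-03]), 'tool_pos': array([0.51254624, 0.28598331, 0.13918393]), 'orientation': array([[ 1.57739899e-03,  1.24611296e-03,  9.99997980e-01],
       [ 1.64282319e-04,  9.99999210e-01, -1.24637363e-03],
       [-9.99998742e-01,  1.66248015e-04,  1.57719303e-03]]), 'contact_force': array([ 0.62114995, -2.42405105,  5.49542813]), 'wrist_torque': array([-0.67119604, -0.16796116,  0.04395574]), 'finger_gap': 0.2732091805858474}
```

View pics/w4.png

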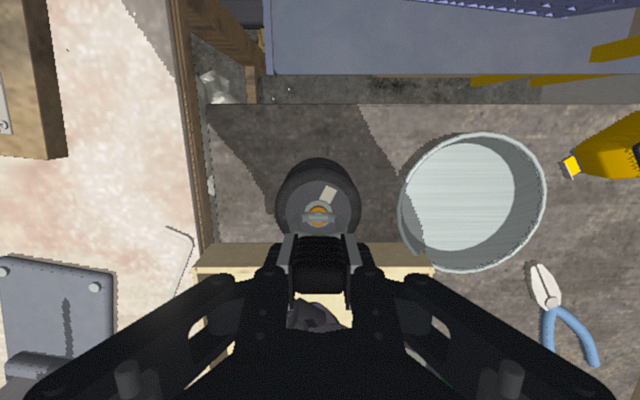

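{"method": "send_rows", "body": {
  "moves": [
    {"jaw": 1,"delta_pos": [0,0,1],"angular": [0,0,0]},
    {"jaw": 1,"delta_pos": [0,0,2],"angular": [0,0,0]},
    {"jaw": 1,"delta_pos": [0,0,3],"angular": [0,0,0]},
    {"jaw": 1,"delta_pos": [0,0,4],"angular": [0,0,0]},
    {"jaw": 1,"delta_pos": [0,0,4],"angular": [0,0,0]},
    {"jaw": 1,"delta_pos": [0,-2,2],"angular": [0,0,0]},
    {"jaw": 1,"delta_pos": [0,-3,0],"angular": [0,0,-0.05]},
    {"jaw": 1,"delta_pos": [0,-4,0],"angular": [0,0,-0.05]},
    {"jaw": 1,"delta_pos": [0,-4,0],"angular": [0,0,-0.05]},
    {"jaw": 1,"delta_pos": [0,-4,0],"angular": [0,0,-0.038]},
    {"jaw": 1,"delta_pos": [0,-4,0],"angular": [0,0,0]},
    {"jaw": 1,"delta_pos": [0,-3,0],"angular": [0,0,0]}
  ]
}}

```text
clock: 5.9
tool_pos: [0.5117, 0.0446, 0.299]
orientation: [[0.0, 0.188, 0.982], [0.0, 0.982, -0.188], [-1.0, 0.0, 0.0]]
contact_force: [0.1, 0.5, -2.4]
finger_gap: 0.269
```

{"method": "send_rows", "body": {
  "moves": [
    {"jaw": 1,"delta_pos": [0.5,-1.5,0],"angular": [0,0,0]},
    {"jaw": 1,"delta_pos": [1,-0.9,0],"angular": [0,0,0]},
    {"jaw": 1,"delta_pos": [0.8,0,0],"angular": [0,0,0]},
    {"jaw": 1,"delta_pos": [0,0,0],"angular": [0,0,0]},
    {"jaw": 1,"delta_pos": [0,0,0],"angular": [0,0,0]}
  ]
}}

```text
clock: 6.52
tool_pos: [0.535, 0.0227, 0.2982]
orientation: [[-0.0, 0.187, 0.982], [0.0, 0.982, -0.187], [-1.0, -0.0, -0.0]]
contact_force: [-0.4, 0.2, -3.1]
finger_gap: 0.276
```

Run:
```python
from h import *
fs=[]
s=arm.observe();print(s['clock'],s['tool_pos'],s['orientation'],s['finger_gap']);fs.append(s['contact_force'])
for c in('wrist','scene','side'):
    snap(c,c+'5');fs.append(arm.observe()['contact_force'])
print(np.array(fs),arm.observe()['wrist_torque'])
a=cv2.imread('pics/scene5.png');cv2.imwrite('pics/sc5c.png',cv2.resize(a[80:220,300:460],None,fx=5,fy=5,interpolation=cv2.INTER_CUBIC)[:600])
a=cv2.imread('pics/side5.png');cv2.imwrite('pics/si5c.png',cv2.resize(a[100:220,260:410],None,fx=5,fy=5,interpolation=cv2.INTER_CUBIC)[:600])
```

```text
6.525 [0.53495095 0.0226733  0.29815028] [[-4.16301673e-04  1.86822147e-01  9.82393665e-01]
 [ 7.86928383e-05  9.82393753e-01 -1.86822130e-01]
 [-9.99999910e-01 -4.67019609e-07 -4.23673728e-04]] 0.2762078138469834
[[-0.40175504  0.16888291 -3.10393598]
 [-0.50456183  0.10836825 -2.83219584]
 [-0.13031351 -0.57104669 -1.87535362]
 [-1.34631958  0.17474475 -3.07912164]] [-0.05283967  0.01155303  0.00667628]
```

View pics/wrist5.png

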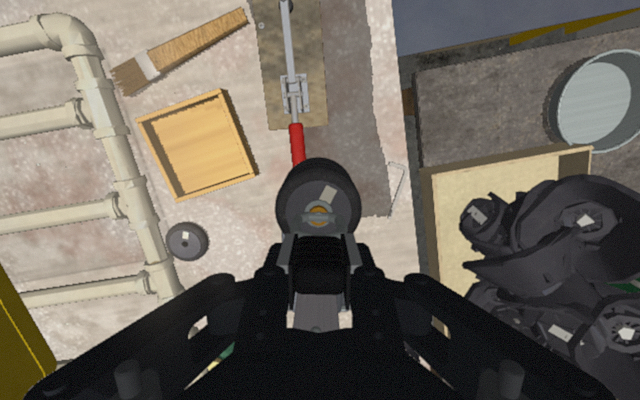

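View pics/sc5c.png

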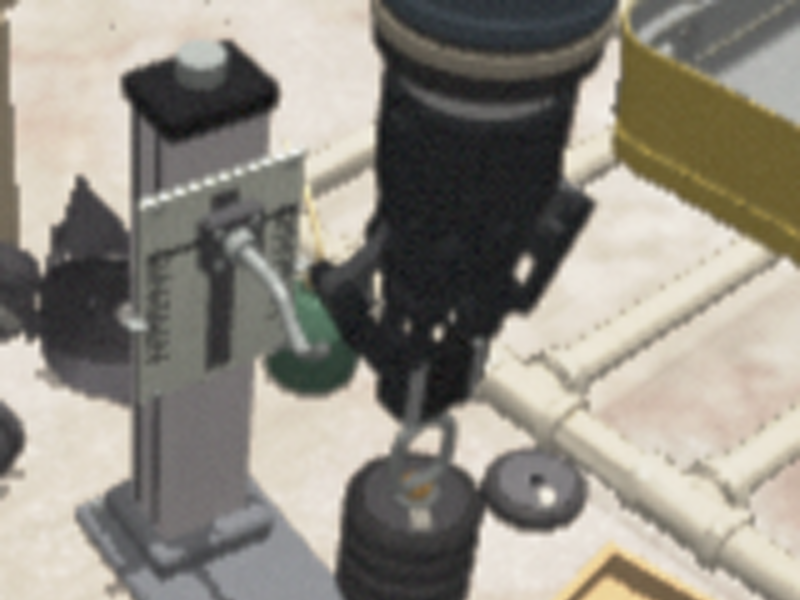

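View pics/si5c.png

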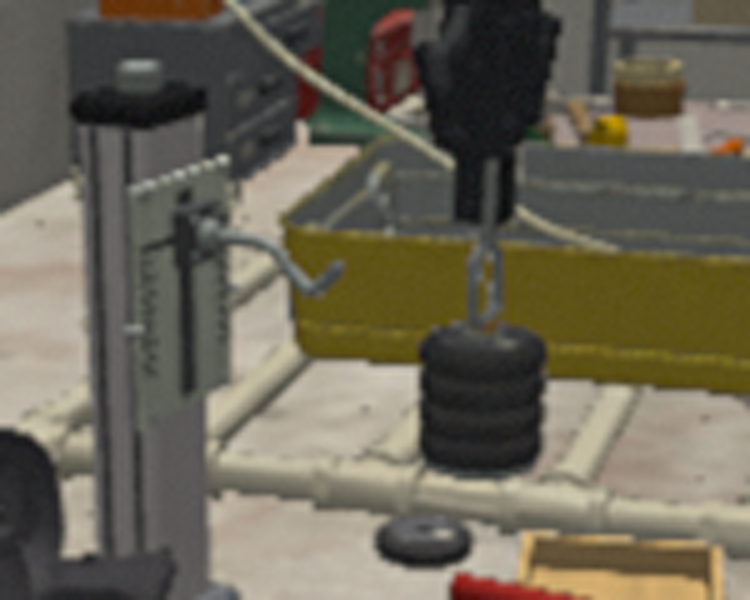

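Run:
```python
from h import *
np.set_printoptions(precision=4,suppress=True)
e=np.array([.535,.0227,.2757])
print('eye proj crop scene',(np.array(proj('scene5',e))-[300,80])*5,'side',(np.array(proj('side5',e))-[260,100])*5)
h=e+[0,0,.0285]
f=e-[0,0,.1165]
print('foot proj crop scene',(np.array(proj('scene5',f))-[300,80])*5,'side',(np.array(proj('side5',f))-[260,100])*5)
for S in ([.632,.0,.245],[.6355,0,.245],[.639,-.001,.245]):
  S=np.array(S);L=S+np.array([-.982*.017,.187*.017,.013])
  for n,o in(('scene5',[300,80]),('side5',[260,100])):
    print(n,(np.array(proj(n,S))-o)*5,(np.array(proj(n,L))-o)*5)
for O in ([.7335,-.0185],[.737,-.02]):
  for z in(.35,):
   for n,o in(('scene5',[300,80]),('side5',[260,100])): print('coltop',n,(np.array(proj(n,[*O,z]))-o)*5)
```

```text
eye proj crop scene [422.8293 420.244 ] side [482.3566 246.6627]
foot proj crop scene [395.9577 585.9713] side [474.5968 459.6834]
scene5 [306.4311 342.4712] [327.2007 342.4684]
side5 [313.5309 278.7344] [341.7111 259.1359]
scene5 [301.5973 338.9761] [322.2198 338.8966]
side5 [307.3565 278.2287] [335.436  258.6428]
scene5 [298.2084 334.6323] [318.7065 334.458 ]
side5 [301.7366 277.256 ] [329.6983 257.6938]
coltop scene5 [204.3187  61.2248]
coltop side5 [145.6068  68.4797]
coltop scene5 [201.8351  57.0723]
coltop side5 [140.6367  67.7394]
```

Run:
```python
from h import *
a=cv2.imread('pics/scene5.png');b=cv2.imread('pics/side5.png')
A=[cv2.resize(i[y:y+30,x:x+40],(400,300),interpolation=cv2.INTER_CUBIC) for i,x,y in((a,340,125),(a,365,155),(b,300,138),(b,338,138))]
cv2.imwrite('pics/z5.png',np.vstack([np.hstack(A[:2]),np.hstack(A[2:])]))
```

```text
(no output)
```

View pics/z5.png

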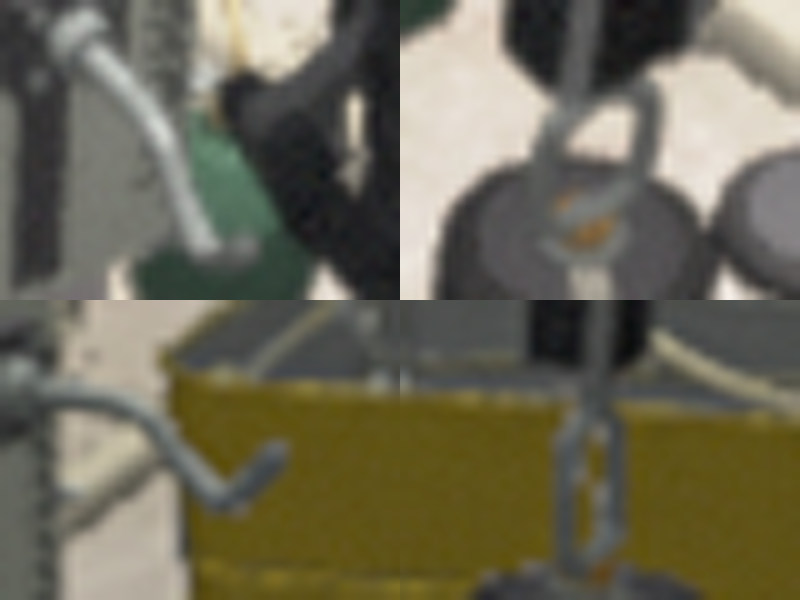

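Run:
```python
from h import *
np.set_printoptions(precision=4,suppress=True)
print('eye',tri(('scene5',385.6,165.5),('side5',357.1,149.8)))
print('lip',tri(('scene5',364.4,148.6),('side5',328.3,152.3)))
print('seat',tri(('scene5',360.6,149.0),('side5',322.4,156.3)))
```

```text
eye [0.5324 0.0226 0.2741]
lip [0.6155 0.0057 0.2579]
seat [0.6324 0.0018 0.244 ]
```

{"method": "send_rows", "body": {
  "moves": [
    {"jaw": 1,"delta_pos": [1,-0.2,-0.5],"angular": [0,0,0]},
    {"jaw": 1,"delta_pos": [2,-0.4,-0.5],"angular": [0,0,0]},
    {"jaw": 1,"delta_pos": [2,-0.42,0],"angular": [0,0,0]},
    {"jaw": 1,"delta_pos": [1,-0.2,0],"angular": [0,0,0]},
    {"jaw": 1,"delta_pos": [0,0,0],"angular": [0,0,0]},
    {"jaw": 1,"delta_pos": [0,0,0],"angular": [0,0,0]}
  ]
}}

```text
clock: 7.42
tool_pos: [0.5946, 0.0099, 0.2884]
orientation: [[-0.0, 0.188, 0.982], [0.0, 0.982, -0.188], [-1.0, 0.0, -0.0]]
contact_force: [-0.5, 0.2, -2.3]
finger_gap: 0.276
```

Run:
```python
from h import *
s=arm.observe();print(s['clock'],s['tool_pos'],s['contact_force'])
snap('scene','scene6');snap('side','side6')
a=cv2.imread('pics/scene6.png');b=cv2.imread('pics/side6.png')
cv2.imwrite('pics/z6.png',np.hstack([cv2.resize(a[115:175,340:380],(400,600),interpolation=cv2.INTER_CUBIC),cv2.resize(b[120:180,305:345],(400,600),interpolation=cv2.INTER_CUBIC)]))
```

```text
7.425 [0.5946433  0.00987966 0.28839738] [-0.49511063  0.24072002 -2.26582552]
```

View pics/z6.png

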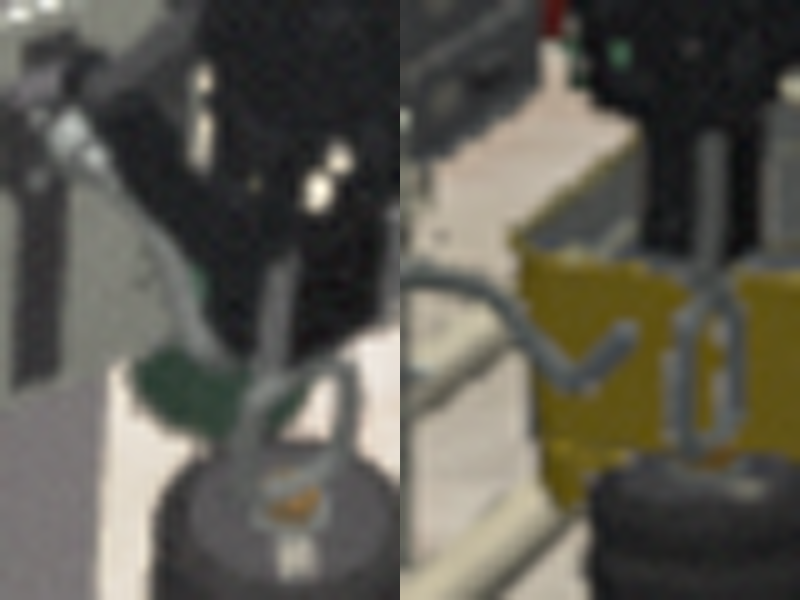

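{"method": "send_rows", "body": {
  "moves": [
    {"jaw": 1,"delta_pos": [0.6,-0.12,0.2],"angular": [0,0,0]},
    {"jaw": 1,"delta_pos": [0.8,-0.15,0],"angular": [0,0,0]},
    {"jaw": 1,"delta_pos": [0.9,-0.18,0],"angular": [0,0,0]},
    {"jaw": 1,"delta_pos": [0,0,0],"angular": [0,0,0]},
    {"jaw": 1,"delta_pos": [0,0,0],"angular": [0,0,0]}
  ]
}}

```text
clock: 8.15
tool_pos: [0.618, 0.0053, 0.2901]
orientation: [[-0.0, 0.188, 0.982], [0.0, 0.982, -0.188], [-1.0, -0.0, -0.0]]
contact_force: [-0.3, -0.2, -2.3]
finger_gap: 0.27
```

```bash
cat > look.py <<'E'
import sys
from h import *
n=sys.argv[1]
s=arm.observe();print(s['clock'],s['tool_pos'],s['contact_force'])
snap('scene','scene'+n);print(arm.observe()['contact_force']);snap('side','side'+n);print(arm.observe()['contact_force'])
a=cv2.imread(f'pics/scene{n}.png');b=cv2.imread(f'pics/side{n}.png')
cv2.imwrite(f'pics/z{n}.png',np.hstack([cv2.resize(a[115:175,340:380],(400,600),interpolation=cv2.INTER_CUBIC),cv2.resize(b[120:180,305:345],(400,600),interpolation=cv2.INTER_CUBIC)]))
E
python3 look.py 7
```

```text
8.15 [0.61798159 0.00529118 0.29010486] [-0.29192154 -0.20253792 -2.25527216]
[-0.0520548   0.47034485 -2.51509483]
[ 0.33491409 -0.10881013 -2.90940441]
```

View pics/z7.png

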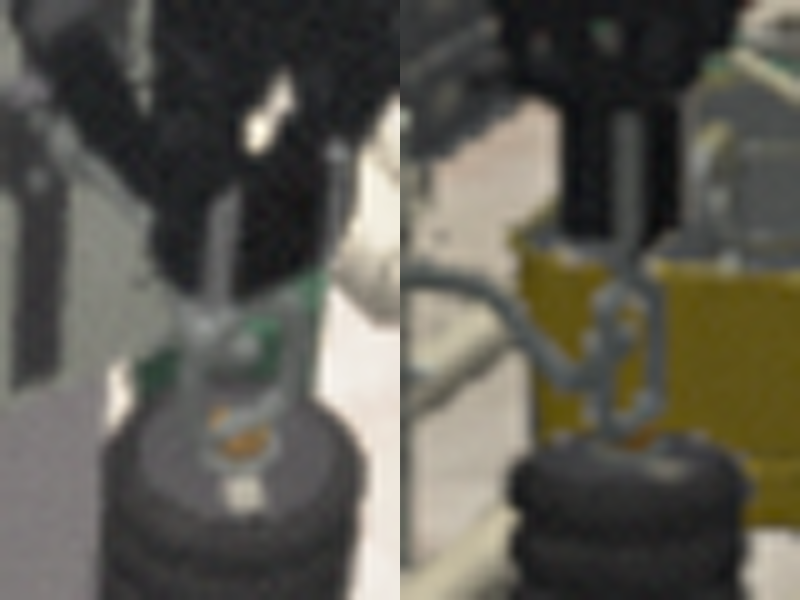

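{"method": "send_rows", "body": {
  "moves": [
    {"jaw": 1,"delta_pos": [0.6,-0.12,0],"angular": [0,0,0]},
    {"jaw": 1,"delta_pos": [0.7,-0.14,0],"angular": [0,0,0]},
    {"jaw": 1,"delta_pos": [0.4,-0.08,0],"angular": [0,0,0]},
    {"jaw": 1,"delta_pos": [0,0,0],"angular": [0,0,0]},
    {"jaw": 1,"delta_pos": [0,0,0],"angular": [0,0,0]}
  ]
}}

```text
clock: 8.88
tool_pos: [0.635, 0.0019, 0.2902]
orientation: [[-0.0, 0.188, 0.982], [0.0, 0.982, -0.188], [-1.0, 0.0, -0.0]]
contact_force: [0.0, -1.0, -2.9]
finger_gap: 0.27
```

```bash
python3 look.py 8
```

```text
8.875 [0.63495002 0.00193028 0.29024302] [ 0.03918793 -0.98684658 -2.86487788]
[ 0.60368735  0.17123933 -2.62057077]
[ 0.28688029  0.08927079 -2.85111069]
```

View pics/z8.png

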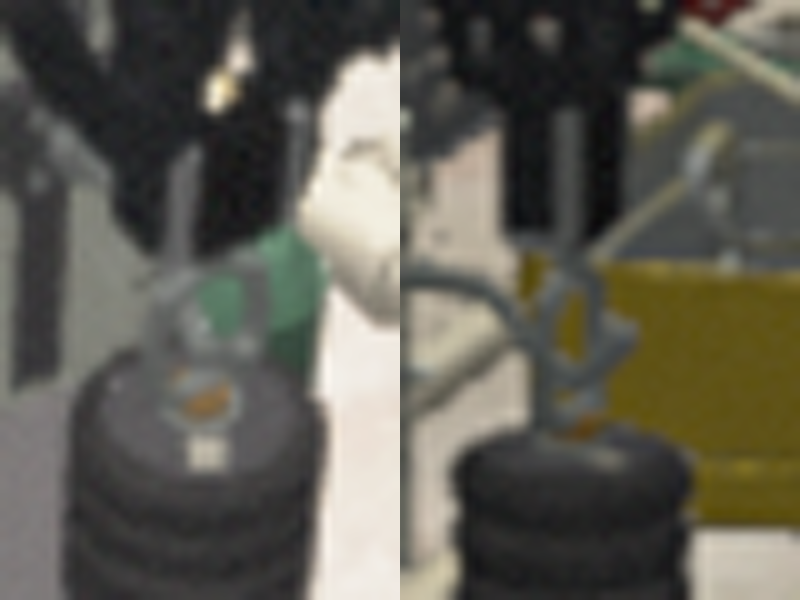

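{"method": "send_rows", "body": {
  "moves": [
    {"jaw": 1,"delta_pos": [0,0,-0.6],"angular": [0,0,0]},
    {"jaw": 1,"delta_pos": [0,0,-0.6],"angular": [0,0,0]},
    {"jaw": 1,"delta_pos": [0,0,-0.4],"angular": [0,0,0]},
    {"jaw": 1,"delta_pos": [0,0,-0.3],"angular": [0,0,0]},
    {"jaw": 1,"delta_pos": [0,0,-0.3],"angular": [0,0,0]},
    {"jaw": 1,"delta_pos": [0,0,-0.3],"angular": [0,0,0]},
    {"jaw": 1,"delta_pos": [0,0,-0.3],"angular": [0,0,0]},
    {"jaw": 1,"delta_pos": [0,0,-0.3],"angular": [0,0,0]},
    {"jaw": 1,"delta_pos": [0,0,0],"angular": [0,0,0]},
    {"jaw": 1,"delta_pos": [0,0,0],"angular": [0,0,0]}
  ]
}}

```text
clock: 10.22
tool_pos: [0.635, 0.0019, 0.2594]
orientation: [[0.0, 0.188, 0.982], [-0.0, 0.982, -0.188], [-1.0, -0.0, 0.0]]
contact_force: [0.5, -0.7, -1.8]
finger_gap: 0.272
```

```bash
python3 look.py 9
python3 - <<'E'
from h import *
F=[]
for i in range(6): arm.capture('wrist');F.append(arm.observe()['contact_force'])
print(np.mean(F,0),np.std(F,0))
E
```

```text
10.225 [0.63500995 0.00186604 0.2594249 ] [ 0.54920127 -0.70297419 -1.75308774]
[ 0.19133316 -0.57601797 -1.71467507]
[ 0.52079485 -0.33563083 -2.09666465]
[ 0.29807513  0.01610269 -1.97862941] [0.49304586 0.5127957  0.15017567]
```

View pics/z9.png

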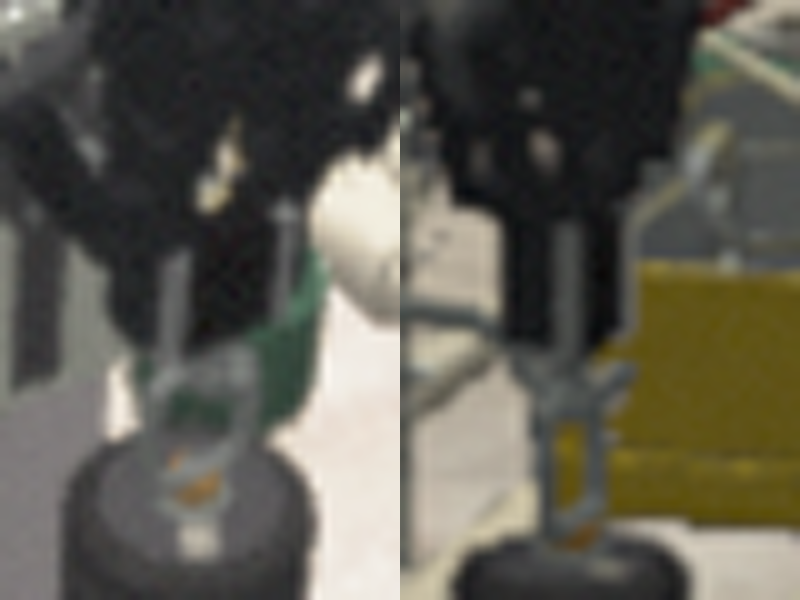

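{"method": "send_rows", "body": {
  "moves": [
    {"jaw": 1,"delta_pos": [0,0,-0.2],"angular": [0,0,0]},
    {"jaw": 1,"delta_pos": [0,0,-0.3],"angular": [0,0,0]},
    {"jaw": 1,"delta_pos": [0,0,-0.3],"angular": [0,0,0]},
    {"jaw": 1,"delta_pos": [0,0,-0.3],"angular": [0,0,0]},
    {"jaw": 1,"delta_pos": [0,0,-0.3],"angular": [0,0,0]},
    {"jaw": 1,"delta_pos": [0,0,-0.3],"angular": [0,0,0]},
    {"jaw": 1,"delta_pos": [0,0,-0.3],"angular": [0,0,0]},
    {"jaw": 1,"delta_pos": [0,0,0],"angular": [0,0,0]},
    {"jaw": 1,"delta_pos": [0,0,0],"angular": [0,0,0]},
    {"jaw": 1,"delta_pos": [0,0,0],"angular": [0,0,0]}
  ]
}}

```text
clock: 11.88
tool_pos: [0.635, 0.0019, 0.2395]
orientation: [[0.0, 0.188, 0.982], [0.0, 0.982, -0.188], [-1.0, 0.0, 0.0]]
contact_force: [0.4, -0.2, 0.1]
finger_gap: 0.273
```

```bash
python3 look.py 10
python3 - <<'E'
from h import *
F=[];M=[]
for i in range(20): arm.capture('wrist');s=arm.observe();F.append(s['contact_force']);M.append(s['wrist_torque'])
print(np.mean(F,0),np.std(F,0),np.mean(M,0))
b=cv2.imread('pics/side10.png');a=cv2.imread('pics/side0.png')
cv2.imwrite('pics/f10.png',np.hstack([cv2.resize(i[110:190,275:325],(400,600),interpolation=cv2.INTER_CUBIC) for i in(a,b)]))
E
```

```text
11.875 [0.63502584 0.00189475 0.23945158] [ 0.36567451 -0.24395215  0.13519982]
[-0.34686895 -0.5251997  -0.20078289]
[0.31560836 0.05072883 0.80807401]
[ 0.53335078 -0.23576195  0.51225114] [0.54798263 0.44909552 0.33862591] [-0.08554605 -0.09385111 -0.00480278]
```

View pics/z10.png

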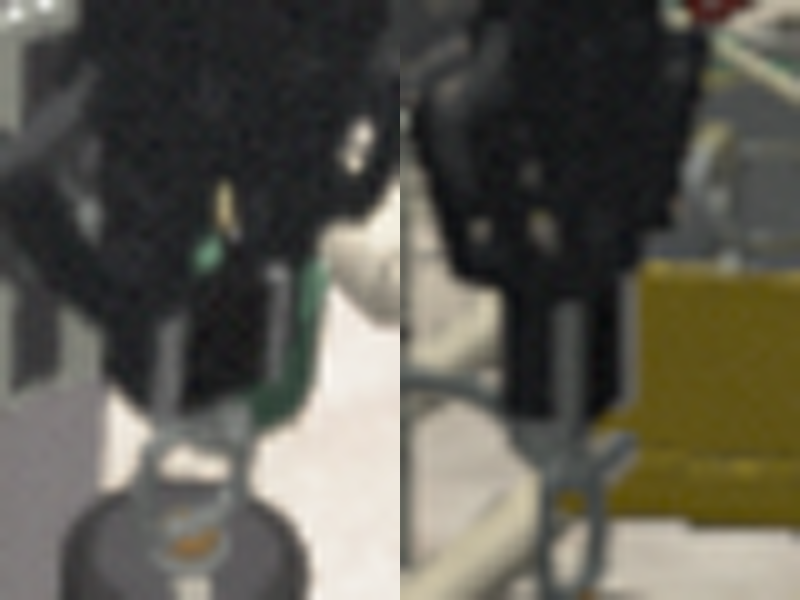

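View pics/f10.png

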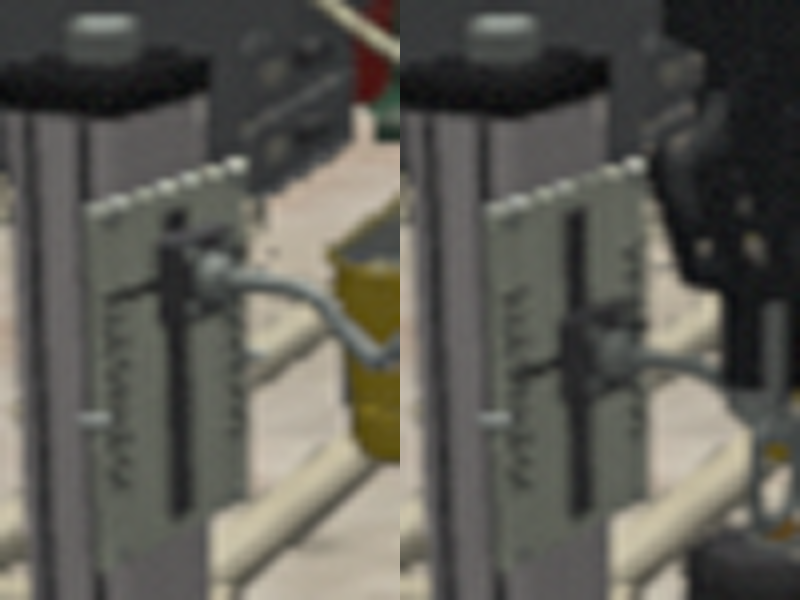

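{"method": "send_rows", "body": {
  "moves": [
    {"jaw": 2.0,"delta_pos": [0,0,0.05],"angular": [0,0,0]},
    {"jaw": 2.2,"delta_pos": [0,0,0],"angular": [0,0,0]},
    {"jaw": 2.25,"delta_pos": [0,0,0],"angular": [0,0,0]},
    {"jaw": 2.3,"delta_pos": [0,0,0],"angular": [0,0,0]}
  ]
}}

```text
clock: 13.48
tool_pos: [0.635, 0.0019, 0.2398]
orientation: [[0.0, 0.188, 0.982], [-0.0, 0.982, -0.188], [-1.0, -0.0, 0.0]]
contact_force: [0.7, 0.2, 0.8]
finger_gap: 0.276
```

```bash
cat > f.py <<'E'
from h import *
F=[];g=[]
for i in range(8): arm.capture('wrist');s=arm.observe();F.append(s['contact_force']);g.append(s['finger_gap'])
print(s['clock'],s['tool_pos'],np.mean(F,0),np.mean(g)*8.54)
E
python3 f.py
```

```text
13.875 [0.63499226 0.00189378 0.23981854] [ 0.88870625 -0.6759787   0.21826945] 2.3271037712652736
```

{"method": "send_rows", "body": {
  "moves": [
    {"jaw": 2.32,"delta_pos": [0,0,0],"angular": [0,0,0]},
    {"jaw": 2.34,"delta_pos": [0,0,0],"angular": [0,0,0]},
    {"jaw": 2.36,"delta_pos": [0,0,0],"angular": [0,0,0]}
  ]
}}

```text
clock: 14.25
tool_pos: [0.635, 0.0019, 0.2398]
orientation: [[-0.0, 0.188, 0.982], [-0.0, 0.982, -0.188], [-1.0, -0.0, -0.0]]
contact_force: [1.0, -0.6, 0.7]
finger_gap: 0.279
```

```bash
python3 f.py
```

```text
14.65 [0.63500269 0.00190603 0.23981911] [ 0.75102657 -0.26405616  0.36134454] 2.3770511772686618
```

{"method": "send_rows", "body": {
  "moves": [
    {"jaw": 2.38,"delta_pos": [0,0,0],"angular": [0,0,0]},
    {"jaw": 2.4,"delta_pos": [0,0,0],"angular": [0,0,0]},
    {"jaw": 2.42,"delta_pos": [0,0,0],"angular": [0,0,0]},
    {"jaw": 2.44,"delta_pos": [0,0,0],"angular": [0,0,0]}
  ]
}}

```text
clock: 15.15
tool_pos: [0.635, 0.0019, 0.2398]
orientation: [[0.0, 0.188, 0.982], [-0.0, 0.982, -0.188], [-1.0, -0.0, 0.0]]
contact_force: [-0.4, -0.2, 0.6]
finger_gap: 0.288
```

```bash
python3 f.py; python3 look.py 11
python3 - <<'E'
from h import *
b=cv2.imread('pics/side11.png');a=cv2.imread('pics/side10.png')
cv2.imwrite('pics/f11.png',np.hstack([cv2.resize(i[110:190,275:325],(400,600),interpolation=cv2.INTER_CUBIC) for i in(a,b)]))
E
```

```text
15.55 [0.63500407 0.00189458 0.23979818] [ 0.77427097 -1.16597921  0.21266943] 2.4412960899619653
15.55 [0.63500407 0.00189458 0.23979818] [ 0.44551405 -1.41671083  0.25464965]
[ 0.5806904  -0.29813823  0.77138268]
[ 1.20244325 -1.30953287 -0.0344543 ]
```

View pics/f11.png

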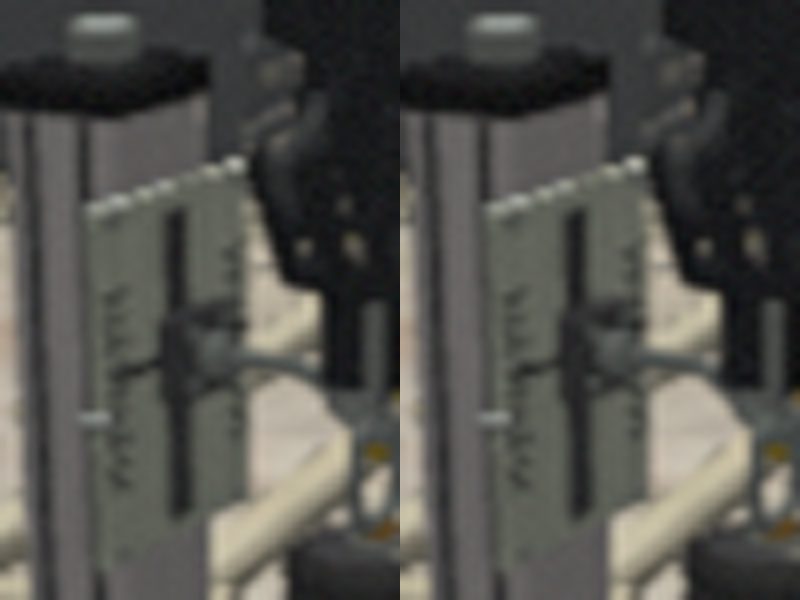

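{"method": "send_rows", "body": {
  "moves": [
    {"jaw": 2.46,"delta_pos": [0,0,0],"angular": [0,0,0]},
    {"jaw": 2.5,"delta_pos": [0,0,0],"angular": [0,0,0]},
    {"jaw": 2.54,"delta_pos": [0,0,0],"angular": [0,0,0]},
    {"jaw": 2.6,"delta_pos": [0,0,0],"angular": [0,0,0]}
  ]
}}

```text
clock: 16.15
tool_pos: [0.635, 0.0019, 0.2398]
orientation: [[-0.0, 0.188, 0.982], [0.0, 0.982, -0.188], [-1.0, 0.0, -0.0]]
contact_force: [-0.4, -0.1, 0.2]
finger_gap: 0.304
```

```bash
python3 f.py; python3 look.py 12
python3 - <<'E'
from h import *
b=cv2.imread('pics/side12.png');a=cv2.imread('pics/side11.png')
cv2.imwrite('pics/f12.png',np.hstack([cv2.resize(i[110:190,275:325],(400,600),interpolation=cv2.INTER_CUBIC) for i in(a,b)]))
cv2.imwrite('pics/w12.png',cv2.imread('pics/w4.png'));snap('wrist','w12')
E
```

```text
16.55 [0.63500275 0.00189562 0.23981893] [ 0.06583026 -0.19034648 -0.00384176] 2.5951521300695823
16.55 [0.63500275 0.00189562 0.23981893] [ 0.72792059  0.13410282 -0.23781546]
[-0.25171547  0.22745124 -0.41387075]
[-0.2008933  -0.08853307 -0.50772099]
```

View pics/f12.png

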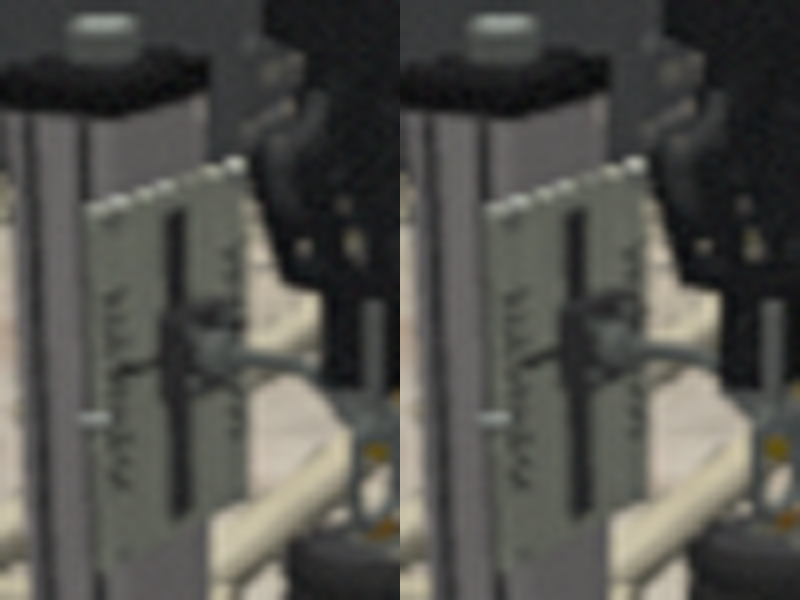

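View pics/w12.png

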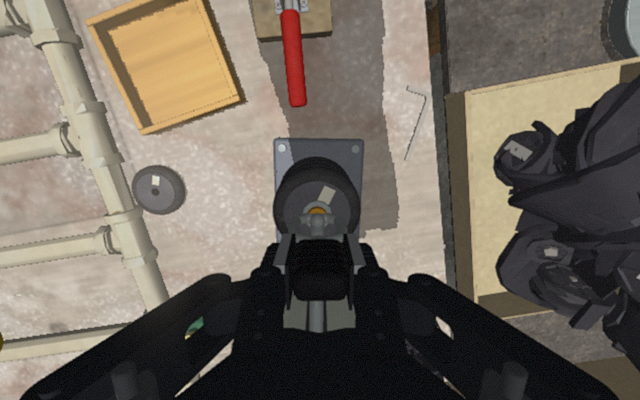

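{"method": "send_rows", "body": {
  "moves": [
    {"jaw": 2.8,"delta_pos": [0,0,0],"angular": [0,0,0]},
    {"jaw": 3.2,"delta_pos": [0,0,0],"angular": [0,0,0]},
    {"jaw": 3.8,"delta_pos": [0,0,0],"angular": [0,0,0]},
    {"jaw": 4.2,"delta_pos": [0,0,0],"angular": [0,0,0]},
    {"jaw": 4.2,"delta_pos": [0,0,0],"angular": [0,0,0]},
    {"jaw": 4.2,"delta_pos": [0,0,0],"angular": [0,0,0]}
  ]
}}

```text
clock: 17.45
tool_pos: [0.635, 0.0019, 0.2398]
orientation: [[0.0, 0.188, 0.982], [-0.0, 0.982, -0.188], [-1.0, 0.0, 0.0]]
contact_force: [-0.0, -0.3, 0.3]
finger_gap: 0.491
```

```bash
python3 look.py 13;python3 f.py
python3 - <<'E'
from h import *
b=cv2.imread('pics/side13.png');a=cv2.imread('pics/side12.png')
cv2.imwrite('pics/f13.png',np.hstack([cv2.resize(i[110:190,275:325],(400,600),interpolation=cv2.INTER_CUBIC) for i in(a,b)]))
snap('wrist','w13')
E
```

```text
17.45 [0.63498759 0.00191651 0.23981853] [-0.01764268 -0.31767287  0.28895328]
[-0.36526308 -0.07075043  0.47847335]
[-0.07112269  0.74533188  0.107791  ]
17.95 [0.63499933 0.00187773 0.23978196] [-0.06652703 -0.09717757  0.10552254] 4.190616548735323
```

View pics/f13.png

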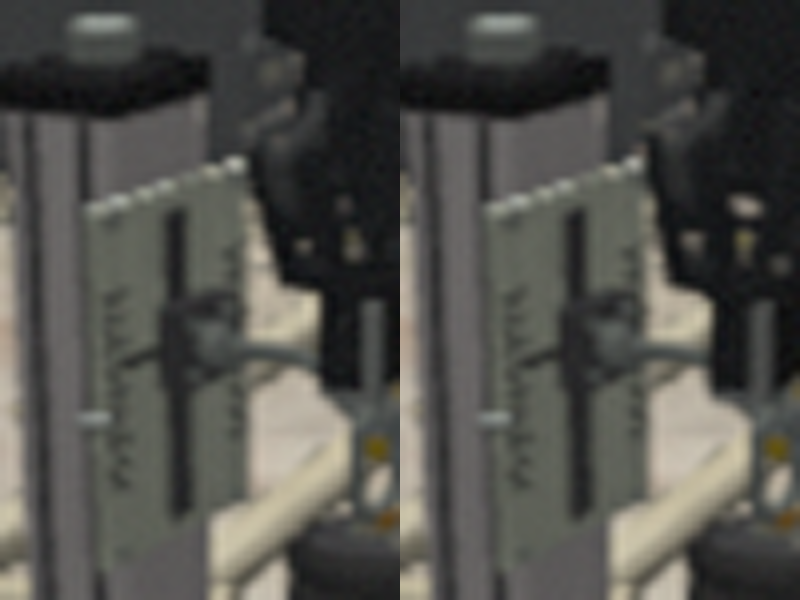

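View pics/w13.png

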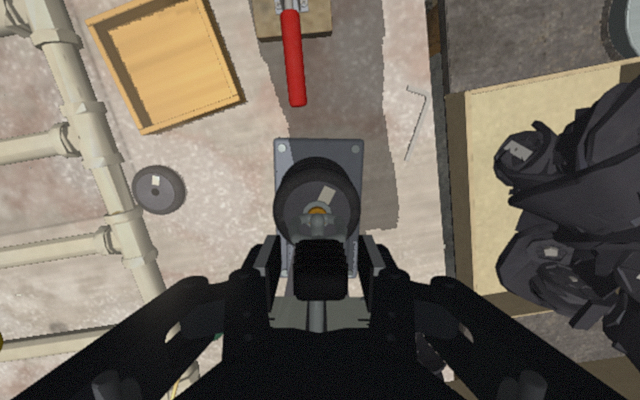

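View pics/z13.png

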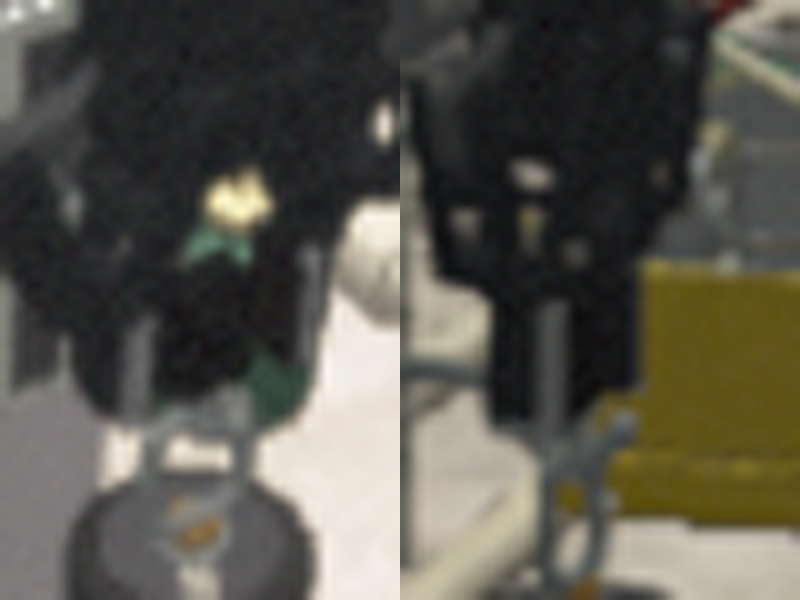

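{"method": "send_rows", "body": {
  "moves": [
    {"jaw": 4.2},
    {"jaw": 4.2},
    {"jaw": 4.2},
    {"jaw": 4.2},
    {"jaw": 4.2},
    {"jaw": 4.2},
    {"jaw": 4.2},
    {"jaw": 4.2},
    {"jaw": 4.2},
    {"jaw": 4.2},
    {"jaw": 4.2},
    {"jaw": 4.2}
  ]
}}

```text
invalid input
```

```bash
python3 look.py 14
python3 - <<'E'
from h import *
b=cv2.imread('pics/side14.png');a=cv2.imread('pics/side13.png')
cv2.imwrite('pics/f14.png',np.hstack([cv2.resize(i[110:190,275:325],(400,600),interpolation=cv2.INTER_CUBIC) for i in(a,b)]))
E
```

```text
18.0 [0.63500294 0.00188619 0.23980728] [0.10146717 0.48953472 0.81902307]
[-0.00936117 -0.1604422  -0.1491137 ]
[ 0.37802859  1.17345545 -0.14590666]
```

View pics/f14.png

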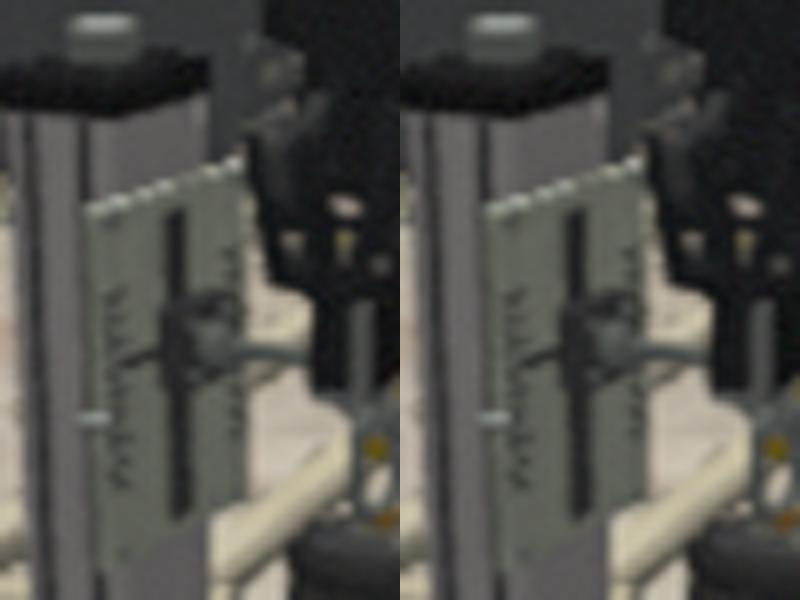

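{"method": "send_rows", "body": {
  "moves": [
    {"jaw": 4.2},
    {"jaw": 4.2},
    {"jaw": 4.2},
    {"jaw": 4.2},
    {"jaw": 4.2},
    {"jaw": 4.2},
    {"jaw": 4.2},
    {"jaw": 4.2},
    {"jaw": 4.2},
    {"jaw": 4.2},
    {"jaw": 4.2},
    {"jaw": 4.2}
  ]
}}

```text
invalid input
```

```bash
python3 look.py 15
python3 - <<'E'
from h import *
b=cv2.imread('pics/side15.png');a=cv2.imread('pics/side14.png')
cv2.imwrite('pics/f15.png',np.hstack([cv2.resize(i[110:190,275:325],(400,600),interpolation=cv2.INTER_CUBIC) for i in(a,b)]))
E
```

```text
18.1 [0.63497054 0.00187339 0.23981978] [ 0.37802859  1.17345545 -0.14590666]
[ 0.11811816  0.21266761 -0.20449956]
[-1.2142322  -0.08436057 -0.36274967]
```

View pics/f15.png

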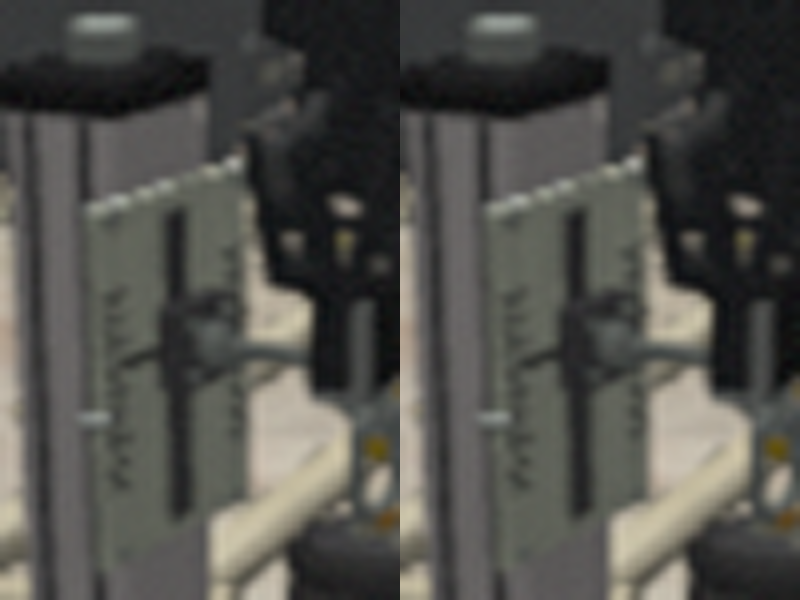

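View pics/z15.png

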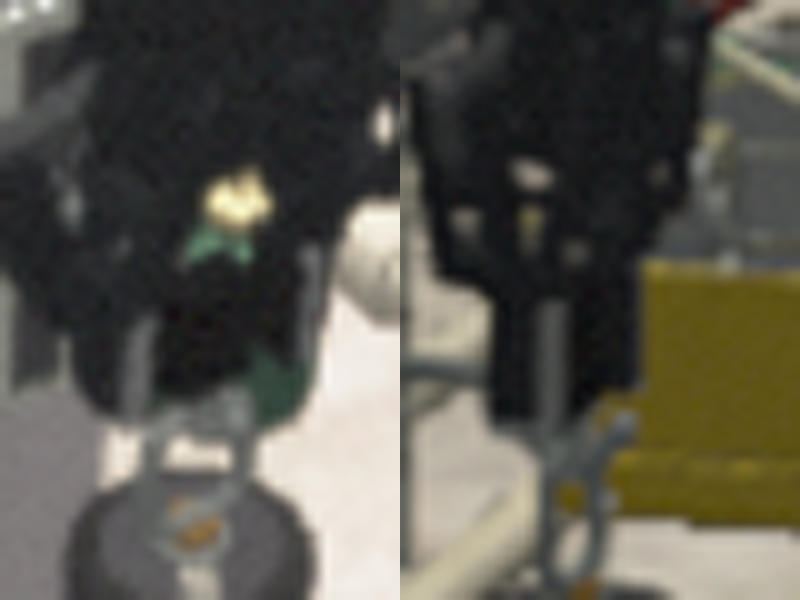

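{"method": "send_rows", "body": {
  "moves": [
    {"jaw": 4.2,"delta_pos": [0,0,0],"angular": [0,0,0]},
    {"jaw": 4.2,"delta_pos": [0,0,0],"angular": [0,0,0]},
    {"jaw": 4.2,"delta_pos": [0,0,0],"angular": [0,0,0]},
    {"jaw": 4.2,"delta_pos": [0,0,0],"angular": [0,0,0]},
    {"jaw": 4.2,"delta_pos": [0,0,0],"angular": [0,0,0]},
    {"jaw": 4.2,"delta_pos": [0,0,0],"angular": [0,0,0]},
    {"jaw": 4.2,"delta_pos": [0,0,0],"angular": [0,0,0]},
    {"jaw": 4.2,"delta_pos": [0,0,0],"angular": [0,0,0]},
    {"jaw": 4.2,"delta_pos": [0,0,0],"angular": [0,0,0]},
    {"jaw": 4.2,"delta_pos": [0,0,0],"angular": [0,0,0]},
    {"jaw": 4.2,"delta_pos": [0,0,0],"angular": [0,0,0]},
    {"jaw": 4.2,"delta_pos": [0,0,0],"angular": [0,0,0]}
  ]
}}

```text
clock: 19.7
tool_pos: [0.635, 0.0019, 0.2398]
orientation: [[0.0, 0.188, 0.982], [-0.0, 0.982, -0.188], [-1.0, -0.0, 0.0]]
contact_force: [-0.4, 0.7, -0.0]
finger_gap: 0.49
```

{"method": "send_rows", "body": {
  "moves": [
    {"jaw": 4.2,"delta_pos": [0,0,0],"angular": [0,0,0]},
    {"jaw": 4.2,"delta_pos": [0,0,0],"angular": [0,0,0]},
    {"jaw": 4.2,"delta_pos": [0,0,0],"angular": [0,0,0]},
    {"jaw": 4.2,"delta_pos": [0,0,0],"angular": [0,0,0]},
    {"jaw": 4.2,"delta_pos": [0,0,0],"angular": [0,0,0]},
    {"jaw": 4.2,"delta_pos": [0,0,0],"angular": [0,0,0]},
    {"jaw": 4.2,"delta_pos": [0,0,0],"angular": [0,0,0]},
    {"jaw": 4.2,"delta_pos": [0,0,0],"angular": [0,0,0]}
  ]
}}

```text
clock: 20.7
tool_pos: [0.635, 0.0019, 0.2398]
orientation: [[0.0, 0.188, 0.982], [-0.0, 0.982, -0.188], [-1.0, -0.0, 0.0]]
contact_force: [-0.2, -0.2, 0.2]
finger_gap: 0.49
```

```bash
python3 look.py 16
python3 - <<'E'
from h import *
b=cv2.imread('pics/side16.png');a=cv2.imread('pics/side0.png')
cv2.imwrite('pics/f16.png',np.hstack([cv2.resize(i[110:190,275:325],(400,600),interpolation=cv2.INTER_CUBIC) for i in(a,b)]))
c=cv2.imread('pics/side15.png')
print(np.abs(b[110:190,275:325].astype(int)-c[110:190,275:325]).max())
E
```

```text
20.7 [0.63498833 0.00190467 0.23983348] [-0.24187601 -0.15555184  0.16979598]
[-0.75765779  0.42819248 -0.42978084]
[0.33966382 1.07039803 0.35288946]
14
```

View pics/f16.png

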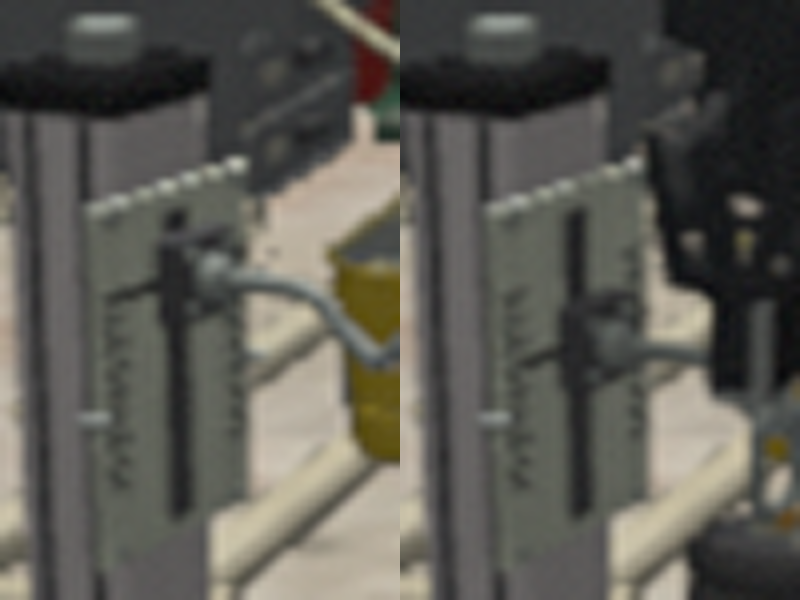

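{"method": "send_rows", "body": {
  "moves": [
    {"jaw": 3.2,"delta_pos": [0,0,0],"angular": [0,0,0]},
    {"jaw": 2.7,"delta_pos": [0,0,0],"angular": [0,0,0]},
    {"jaw": 2.55,"delta_pos": [0,0,0],"angular": [0,0,0]},
    {"jaw": 2.5,"delta_pos": [0,0,0],"angular": [0,0,0]},
    {"jaw": 2.45,"delta_pos": [0,0,0],"angular": [0,0,0]},
    {"jaw": 2.4,"delta_pos": [0,0,0],"angular": [0,0,0]},
    {"jaw": 2.35,"delta_pos": [0,0,0],"angular": [0,0,0]},
    {"jaw": 2.3,"delta_pos": [0,0,0],"angular": [0,0,0]},
    {"jaw": 2.2,"delta_pos": [0,0,0],"angular": [0,0,0]},
    {"jaw": 1.8,"delta_pos": [0,0,0],"angular": [0,0,0]},
    {"jaw": 1.0,"delta_pos": [0,0,0],"angular": [0,0,0]},
    {"jaw": 1.0,"delta_pos": [0,0,0],"angular": [0,0,0]}
  ]
}}

```text
clock: 22.3
tool_pos: [0.635, 0.0018, 0.2398]
orientation: [[0.0, 0.188, 0.982], [-0.0, 0.982, -0.188], [-1.0, -0.0, 0.0]]
contact_force: [-0.0, -4.6, 0.0]
finger_gap: 0.275
```

{"method": "send_rows", "body": {
  "moves": [
    {"jaw": 1,"delta_pos": [0,0,0.2],"angular": [0,0,0]},
    {"jaw": 1,"delta_pos": [0,0,0.3],"angular": [0,0,0]},
    {"jaw": 1,"delta_pos": [0,0,0.4],"angular": [0,0,0]},
    {"jaw": 1,"delta_pos": [0,0,0.4],"angular": [0,0,0]},
    {"jaw": 1,"delta_pos": [0,0,0.4],"angular": [0,0,0]},
    {"jaw": 1,"delta_pos": [0,0,0.4],"angular": [0,0,0]},
    {"jaw": 1,"delta_pos": [0,0,0.4],"angular": [0,0,0]},
    {"jaw": 1,"delta_pos": [0,0,0.4],"angular": [0,0,0]},
    {"jaw": 1,"delta_pos": [0,0,0.4],"angular": [0,0,0]},
    {"jaw": 1,"delta_pos": [0,0,0.4],"angular": [0,0,0]},
    {"jaw": 1,"delta_pos": [0,0,0.4],"angular": [0,0,0]},
    {"jaw": 1,"delta_pos": [0,0,0.4],"angular": [0,0,0]}
  ]
}}

```text
clock: 23.8
tool_pos: [0.635, 0.0019, 0.2851]
orientation: [[0.0, 0.188, 0.982], [0.0, 0.982, -0.188], [-1.0, 0.0, 0.0]]
contact_force: [-0.7, -0.7, -2.3]
finger_gap: 0.271
```

{"method": "send_rows", "body": {
  "moves": [
    {"jaw": 1,"delta_pos": [0,0,0.3],"angular": [0,0,0]},
    {"jaw": 1,"delta_pos": [0,0,0],"angular": [0,0,0]},
    {"jaw": 1,"delta_pos": [0,0,0],"angular": [0,0,0]}
  ]
}}

```text
clock: 24.18
tool_pos: [0.635, 0.0019, 0.2877]
orientation: [[-0.0, 0.188, 0.982], [0.0, 0.982, -0.188], [-1.0, -0.0, -0.0]]
contact_force: [0.7, 0.2, -2.9]
finger_gap: 0.274
```

```bash
python3 look.py 17; python3 f.py
```

```text
24.175 [0.63495938 0.00190723 0.28765719] [ 0.74822617  0.20626338 -2.85063174]
[-0.22349697 -0.30609541 -2.93180159]
[ 0.59127089  0.05367406 -2.44172847]
24.675 [0.63497684 0.00190765 0.28780909] [ 0.2498292   0.03969245 -2.81631581] 2.326257257643383
```

View pics/z17.png

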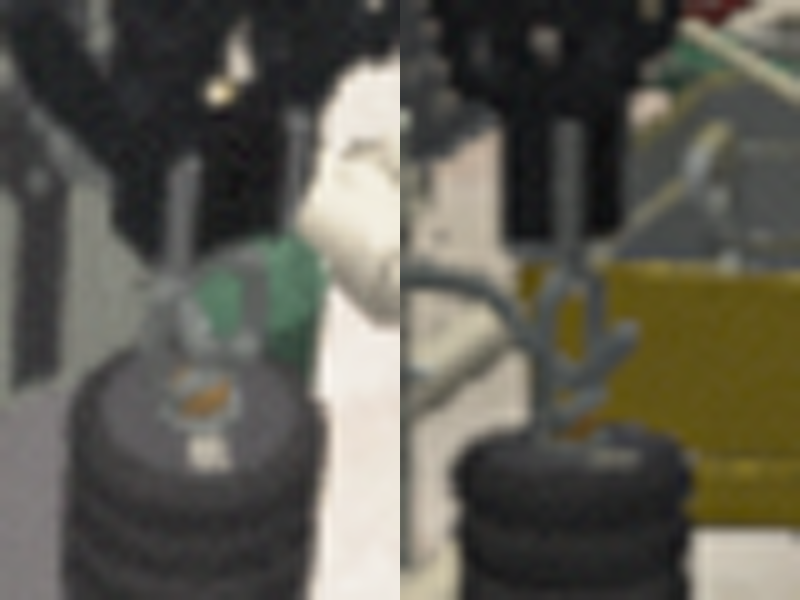

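{"method": "send_rows", "body": {
  "moves": [
    {"jaw": 1,"delta_pos": [-0.6,0.12,0],"angular": [0,0,0]},
    {"jaw": 1,"delta_pos": [-0.8,0.16,0],"angular": [0,0,0]},
    {"jaw": 1,"delta_pos": [-0.8,0.16,0],"angular": [0,0,0]},
    {"jaw": 1,"delta_pos": [-0.9,0.17,0],"angular": [0,0,0]},
    {"jaw": 1,"delta_pos": [-0.9,0.17,0],"angular": [0,0,0]},
    {"jaw": 1,"delta_pos": [-2,0.4,0],"angular": [0,0,0]},
    {"jaw": 1,"delta_pos": [-2,0.4,0],"angular": [0,0,0]},
    {"jaw": 1,"delta_pos": [-2,0.4,0],"angular": [0,0,0]},
    {"jaw": 1,"delta_pos": [-1,0.2,0],"angular": [0,0,0]},
    {"jaw": 1,"delta_pos": [0,0,0],"angular": [0,0,0]}
  ]
}}

```text
clock: 25.92
tool_pos: [0.5247, 0.0238, 0.2882]
orientation: [[0.001, 0.187, 0.982], [0.0, 0.982, -0.187], [-1.0, 0.0, 0.001]]
contact_force: [-0.5, 0.3, -3.1]
finger_gap: 0.272
```

Run:
```python
from h import *
print(arm.observe()['tool_pos'],arm.observe()['clock'])
snap('scene','scene18');snap('side','side18')
for n in('scene18','side18'):
    a=cv2.imread(f'pics/{n}.png');x,y=(200,280) if n[1]=='c' else (260,290)
    cv2.imwrite(f'pics/{n}p.png',cv2.resize(a[y:y+100,x:x+110],None,fx=6,fy=6,interpolation=cv2.INTER_CUBIC))
```

```text
[0.52471693 0.02377909 0.28815068] 25.925
```

View pics/scene18p.png

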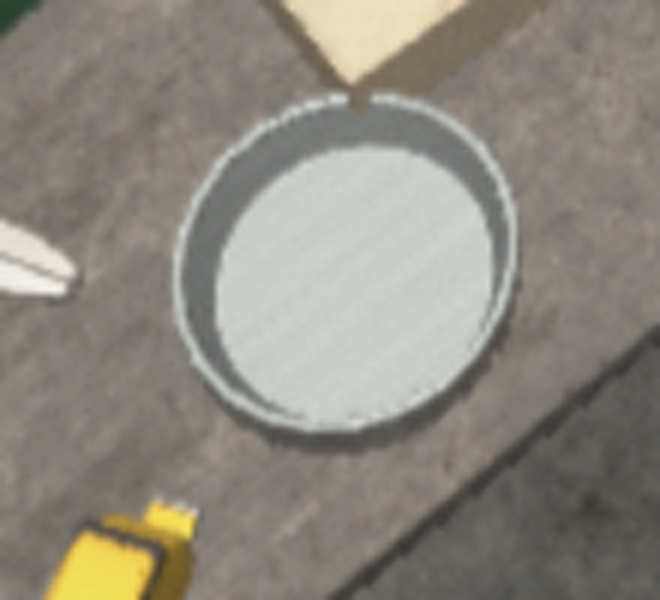

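View pics/side18p.png

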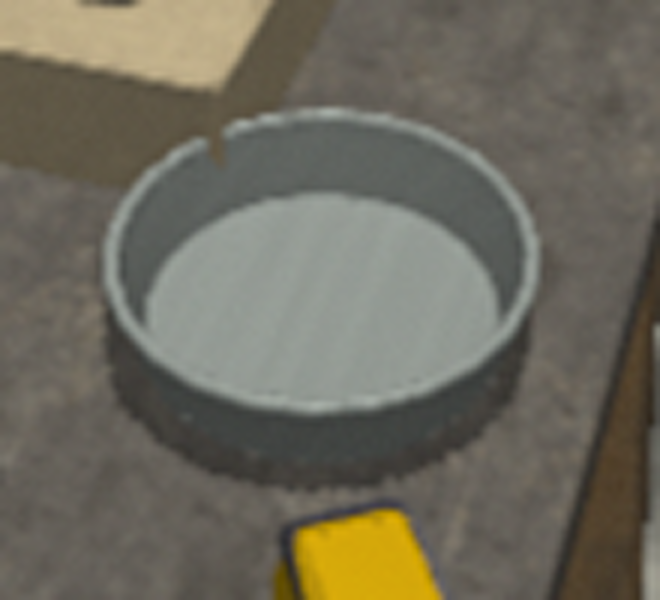

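View pics/side18.png

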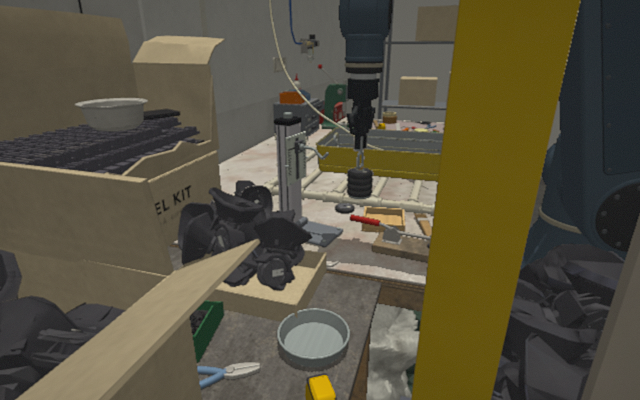

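Run:
```python
from h import *
P=[atz('scene18',200+u/6,280+v/6,.03)[:2] for u,v in((176,270),(517,240),(400,97),(345,432),(186,328),(500,165),(250,405),(490,330))]
Q=[atz('side18',260+u/6,290+v/6,.03)[:2] for u,v in((106,250),(539,250),(330,110),(325,410),(180,365),(470,160),(480,355))]
for X in(P,Q):
    X=np.array(X);A=np.c_[2*X,np.ones(len(X))];c=np.linalg.lstsq(A,(X**2).sum(1),rcond=None)[0]
    print(c[:2],2*np.sqrt(c[2]+c[0]**2+c[1]**2))
from scipy.optimize import least_squares
```

```text
[0.51899655 0.42368107] 0.13208717967652392
[0.52050796 0.42555718] 0.13140196939474227
```

{"method": "send_rows", "body": {
  "moves": [
    {"jaw": 1,"delta_pos": [-1,3,0.5],"angular": [0,0,0]},
    {"jaw": 1,"delta_pos": [-0.5,4,0.5],"angular": [0,0,0]},
    {"jaw": 1,"delta_pos": [0,5,0],"angular": [0,0,0]},
    {"jaw": 1,"delta_pos": [0,5,0],"angular": [0,0,0]},
    {"jaw": 1,"delta_pos": [0,5,0],"angular": [0,0,0]},
    {"jaw": 1,"delta_pos": [0,5,0],"angular": [0,0,0]},
    {"jaw": 1,"delta_pos": [0,5,0],"angular": [0,0,0]},
    {"jaw": 1,"delta_pos": [0.5,4,0],"angular": [0,0,0]},
    {"jaw": 1,"delta_pos": [0.5,3,0],"angular": [0,0,0]},
    {"jaw": 1,"delta_pos": [0,1.1,0],"angular": [0,0,0]},
    {"jaw": 1,"delta_pos": [0,0,0],"angular": [0,0,0]},
    {"jaw": 1,"delta_pos": [0,0,0],"angular": [0,0,0]}
  ]
}}

```text
clock: 27.52
tool_pos: [0.5203, 0.4242, 0.2976]
orientation: [[-0.0, 0.188, 0.982], [-0.0, 0.982, -0.188], [-1.0, -0.0, -0.0]]
contact_force: [-0.7, 0.1, -3.2]
finger_gap: 0.272
```

Run:
```python
from h import *
s=arm.observe();print(s['tool_pos'],s['clock'],s['q'])
snap('scene','scene19');snap('side','side19');snap('wrist','w19')
print(proj('side19',s['tool_pos']-[0,0,.138]))
```

```text
[0.52031906 0.42420431 0.29758898] 27.525 [ 6.84063091e-01  6.32687935e-01  7.35956298e-01  1.67431761e+00
 -1.67266613e-04  8.73274759e-01]
(np.float64(313.41533533657866), np.float64(270.9014828092279))
```

View pics/w19.png

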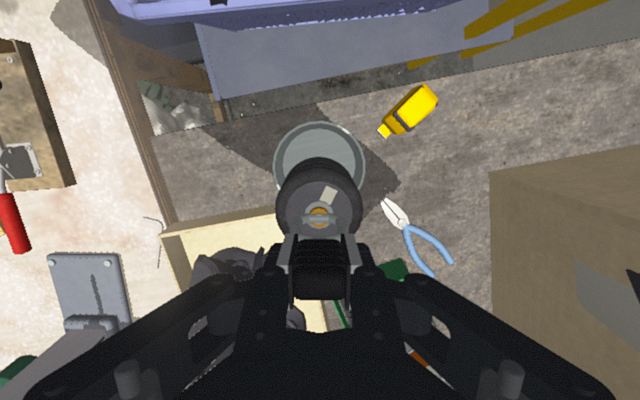

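View pics/side19.png

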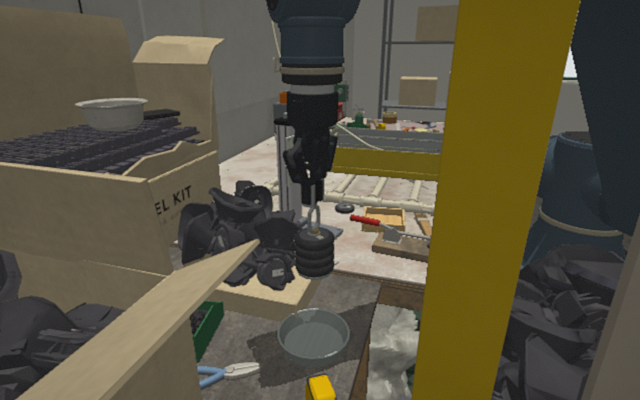

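{"method": "send_rows", "body": {
  "moves": [
    {"jaw": 1,"delta_pos": [0,0,-2],"angular": [0,0,0]},
    {"jaw": 1,"delta_pos": [0,0,-3],"angular": [0,0,0]},
    {"jaw": 1,"delta_pos": [0,0,-3],"angular": [0,0,0]},
    {"jaw": 1,"delta_pos": [0,0,-3],"angular": [0,0,0]},
    {"jaw": 1,"delta_pos": [0,0,-2],"angular": [0,0,0]},
    {"jaw": 1,"delta_pos": [0,0,-1.3],"angular": [0,0,0]},
    {"jaw": 1,"delta_pos": [0,0,-0.4],"angular": [0,0,0]},
    {"jaw": 1,"delta_pos": [0,0,0],"angular": [0,0,0]},
    {"jaw": 1,"delta_pos": [0,0,0],"angular": [0,0,0]}
  ]
}}

```text
clock: 28.8
tool_pos: [0.5203, 0.4249, 0.1516]
orientation: [[0.001, 0.188, 0.982], [0.001, 0.982, -0.188], [-1.0, 0.001, 0.001]]
contact_force: [0.8, 0.2, -2.2]
finger_gap: 0.269
```

```bash
python3 f.py
python3 - <<'E'
from h import *
snap('side','side20')
a=cv2.imread('pics/side20.png');cv2.imwrite('pics/p20.png',cv2.resize(a[240:380,250:390],(700,600),interpolation=cv2.INTER_CUBIC))
E
```

```text
29.2 [0.52001163 0.42470489 0.15086953] [ 0.22527702  0.00974012 -3.02250321] 2.319886205419004
```

View pics/p20.png

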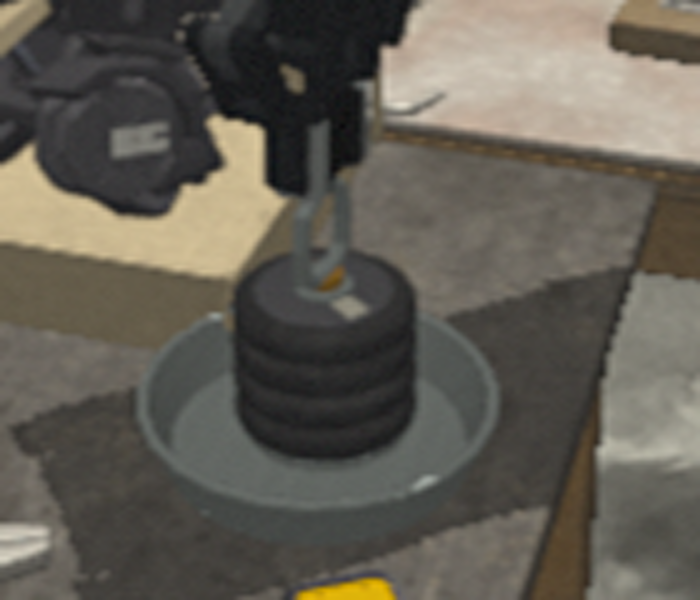

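Over the pan's centre and still just above the floor; now lower slowly to contact.

{"method": "send_rows", "body": {
  "moves": [
    {"jaw": 1,"delta_pos": [0,0,-0.3],"angular": [0,0,0]},
    {"jaw": 1,"delta_pos": [0,0,-0.3],"angular": [0,0,0]},
    {"jaw": 1,"delta_pos": [0,0,-0.2],"angular": [0,0,0]},
    {"jaw": 1,"delta_pos": [0,0,0],"angular": [0,0,0]}
  ]
}}

```text
clock: 29.75
tool_pos: [0.5199, 0.4246, 0.1425]
orientation: [[-0.0, 0.188, 0.982], [-0.0, 0.982, -0.188], [-1.0, -0.0, -0.0]]
contact_force: [0.1, -0.4, -2.4]
finger_gap: 0.272
```

```bash
python3 f.py
```

```text
30.15 [0.52000966 0.42470903 0.14286671] [-0.0490486   0.2501963  -2.77743423] 2.3257409854980606
```

{"method": "send_rows", "body": {
  "moves": [
    {"jaw": 1,"delta_pos": [0,0,-0.1],"angular": [0,0,0]},
    {"jaw": 1,"delta_pos": [0,0,-0.1],"angular": [0,0,0]},
    {"jaw": 1,"delta_pos": [0,0,0],"angular": [0,0,0]}
  ]
}}

```text
clock: 30.52
tool_pos: [0.5199, 0.4247, 0.1407]
orientation: [[-0.0, 0.188, 0.982], [-0.0, 0.982, -0.188], [-1.0, -0.0, -0.0]]
contact_force: [-1.0, 0.1, -2.8]
finger_gap: 0.273
```

```bash
python3 f.py
```

```text
30.925 [0.51999316 0.42471403 0.14081584] [-0.11753101 -0.07416842 -3.09883426] 2.3280086726843536
```

{"method": "send_rows", "body": {
  "moves": [
    {"jaw": 1,"delta_pos": [0,0,-0.1],"angular": [0,0,0]},
    {"jaw": 1,"delta_pos": [0,0,-0.1],"angular": [0,0,0]},
    {"jaw": 1,"delta_pos": [0,0,0],"angular": [0,0,0]}
  ]
}}

```text
clock: 31.3
tool_pos: [0.52, 0.4248, 0.139]
orientation: [[0.0, 0.188, 0.982], [0.0, 0.982, -0.188], [-1.0, 0.0, 0.0]]
contact_force: [-1.3, -0.8, 1.5]
finger_gap: 0.268
```

```bash
python3 f.py
```

```text
31.7 [0.52004991 0.42473619 0.13901001] [-1.35052973 -0.65073609  3.19482591] 2.329721848180608
```

{"method": "send_rows", "body": {
  "moves": [
    {"jaw": 2.2,"delta_pos": [0,0,0.05],"angular": [0,0,0]},
    {"jaw": 2.35,"delta_pos": [0,0,0],"angular": [0,0,0]},
    {"jaw": 2.45,"delta_pos": [0,0,0],"angular": [0,0,0]},
    {"jaw": 2.6,"delta_pos": [0,0,0],"angular": [0,0,0]},
    {"jaw": 3,"delta_pos": [0,0,0],"angular": [0,0,0]},
    {"jaw": 4,"delta_pos": [0,0,0],"angular": [0,0,0]},
    {"jaw": 4.5,"delta_pos": [0,0,0],"angular": [0,0,0]},
    {"jaw": 4.5,"delta_pos": [0,0,1],"angular": [0,0,0]},
    {"jaw": 4.5,"delta_pos": [0,0,3],"angular": [0,0,0]},
    {"jaw": 4.5,"delta_pos": [0,0,4],"angular": [0,0,0]},
    {"jaw": 4.5,"delta_pos": [0,0,4],"angular": [0,0,0]},
    {"jaw": 4.5,"delta_pos": [0,0,0],"angular": [0,0,0]}
  ]
}}

```text
clock: 33.2
tool_pos: [0.5209, 0.4255, 0.2633]
orientation: [[0.005, 0.188, 0.982], [0.004, 0.982, -0.188], [-1.0, 0.005, 0.004]]
contact_force: [-0.2, 0.1, 0.1]
finger_gap: 0.53
```

```bash
python3 f.py
python3 - <<'E'
from h import *
snap('side','side21');snap('scene','scene21');snap('wrist','w21')
a=cv2.imread('pics/side21.png');b=cv2.imread('pics/scene21.png')
cv2.imwrite('pics/p21.png',np.hstack([cv2.resize(a[240:380,250:390],(400,400)),cv2.resize(b[240:380,190:330],(400,400))]))
cv2.imwrite('pics/f21.png',np.hstack([cv2.resize(cv2.imread(f'pics/{n}.png')[110:190,275:325],(375,600)) for n in('side0','side21')]))
E
```

```text
33.6 [0.51976602 0.42452716 0.25869177] [-0.35497064 -0.16316104 -0.1302673 ] 4.5003458447304014
```

View pics/p21.png

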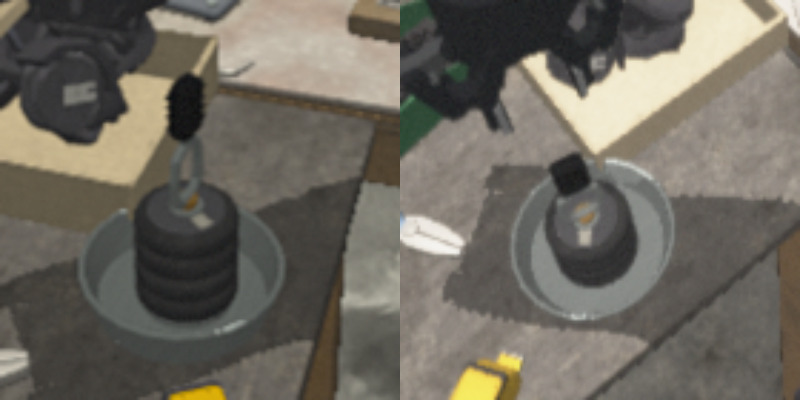

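View pics/w21.png

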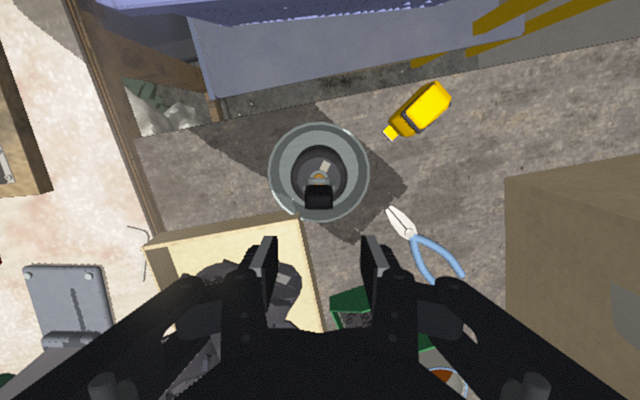

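View pics/f21.png

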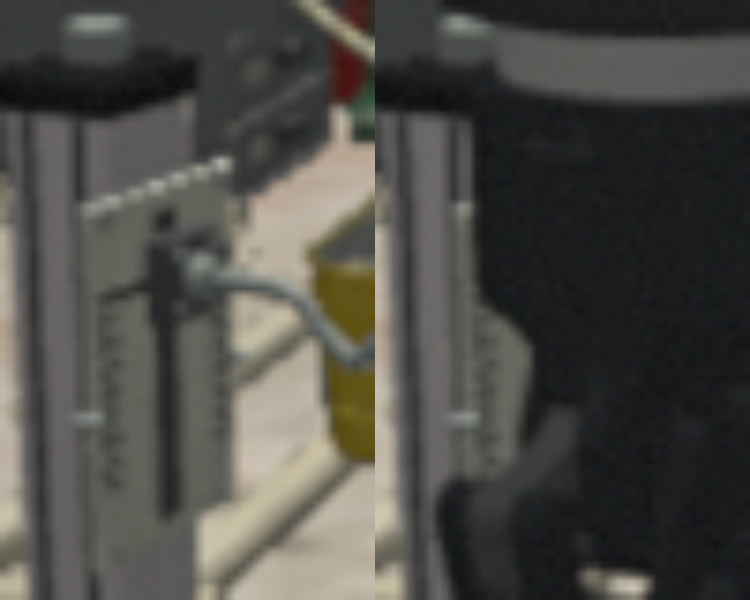

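```bash
python3 -c "
from cell import arm
print(arm.finish_job())"
```

```text
the job is handed in; nothing more can be done
None
```

I hung the spindle on the hook, let it go, and weighed it. It came out short of the set weight, so it now stands in the round pan, and I handed the job in at about 34 s.

- **Weighing:** the spindle hung free for about 3 s. The pointer looked the same in pictures about 2.7 s apart. It stood at about 25–27 mm, clearly short of the clips at 44.6 mm. That is about 0.3 kg, and the wrist force of about 2.8 N agrees.
- **Letting go:** the wrist force was noisy (about ±0.35 N). I misjudged its zero by about 0.5 N and set the spindle a few millimetres low. I opened the jaws in small steps to soften the release, and the pointer rose only about 2 mm. I had no way to read the hook's speed, so I couldn't confirm it stayed under 0.055 m/s.
- **Final checks:** pictures from all three cameras show the spindle upright near the middle of the pan, with the gripper open and well above it. The wrist force was back near zero. The hook was seen empty and back at zero after the lift-off, but the arm hid it in the last picture.

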